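# Put the honed scraper blades away in their case

### The arm

A 7-joint arm with a two-finger parallel gripper is mounted at the origin on the work surface. World frame = base frame: x ahead of the robot, y to its left, z up, the work surface at z = 0. Lengths are in m, angles in degrees, forces in N, time in s.
With the tool pointing down it reaches from about 0.4 to 0.9 m from the base axis. Payload 5.5 kg.
Tool frame: the origin (TCP) lies at the very end of the fingers, on their centre line; the grasp point (between the pads) lies 19 mm behind it (ctrl.grip_depth is the distance from the TCP to the grasp point, in m); x points along the fingers, y is the direction in which the jaws open and shut, and the axes are right-handed (so a half turn about x gives the same grasp; the last joint's range is limited). The gripper opens to 85 mm and grips with 20 to 120 N. Pads are 22 mm wide; open, the fingers measure 114 mm over their backs; the gripper's body (76 mm by 85 mm) begins 54 mm behind the grasp point. The pads swing forward as they close: fully open they stand 13 mm farther back than shut.
Start: joints at [84.122, 28.699, -24.465, 88.831, 12.651, 65.22, -12.049], TCP at [0.233, -0.607, 0.231] pointing down, gripper open.
Joint ranges: [-164.97, 164.97], [-17.58, 116.51], [-87.97, 89.64], [11.32, 138.91], [-80.73, 260.73], [10.89, 115.49], [-147.41, 147.41]. Speed limits (degrees/s): [147.25, 147.25, 180, 180, 180, 180, 180].

### API

Orientations are given as [roll, pitch, yaw] about the fixed x, y, z axes, in that order (R = Rz(yaw) Ry(pitch) Rx(roll)).
In Python, from plant import ctrl gives the robot as it stands.
- The arm moves only by the shell command python3 -m creep 'ROWS' [FORCE]. ROWS is a JSON object of lists of equal length, an entry for each row: "translation": the shift along the tool's x, y, z in mm, a list of three; "rot": the turn, a rotation vector about the tool's x, y, z in degrees, a list of three; "fingers": the finger opening in mm, from 0 to 85.4. A call has 1 to 20 rows; each row shifts and turns the pose as measured when the row begins, along the tool's axes as they then stand; what a row does not reach is not made up. A row lasts 1/8 s, in which the tool goes at most 62.5 mm and 10.7 degrees, less where a joint would pass 70% of its speed; a pose out of reach is approached as far as the arm can. A call is refused whole if a number of a shift passes 62.5 or a number of a turn 10.7, either way. A call with a gripper value outside its range is refused whole. The fingers move at their own pace and stop on an object; FORCE is the grip in N (left out, the last holds). Time passes only in rows, so rows that do not move let the fingers close. It gives the time, the measured TCP pose, the force and the opening at its end, in the units of the state.
- ctrl.observe(): the state, without advancing time (a new reading comes with each control period).
- ctrl.grab_frame(name): name is "scene" or "top"; returns (picture, depth): 420x560x3 uint8, red, green, blue; 420x560 float32, m along the optical axis (not along the pixel's ray), 0 where there is no reading.
- ctrl.camera_params(name): a dict with "fx", "fy", "cx", "cy" (pixels), "rvec" (rotation vector, rad) and "tvec" (3), from world to camera coordinates, as OpenCV has them. Camera axes: x right, y down, z forward; pixel columns grow to the right and rows downward; lengths in m; the calibration is good to about 2 mm. A picture is of the moment at which its call begins. camera_params takes no time and is no camera call.
- ctrl.job_done(): hands the job in, once; it reports no verdict.
The state is a dict: "t": time; "joint_pos": joint angles; "qd": joint speeds; "tau": joint torques, N m; "tcp_pos": TCP position; "eef_rot": TCP orientation; "ft_force": force on the tool from outside, world axes, zero at the start; "wrist_torque": the same for the moment, N m; "grip_width": opening from 0.0 (shut) to 1.0 (fully open).
Only numpy, scipy, OpenCV 4.12 (cv2) and the standard library are available. Lean on these libraries where they do the work, as an engineer would, in place of code of your own. Each camera call takes 0.05 s, during which the arm holds its last target.

### The job

Lift each freshly honed scraper blade out of the green honing block by its tang and slide it, edge down and fully home, into a free slot of the blue wooden case, without letting any blade topple on the way. When every blade is in, lower the keeper plate over the case's two brass pins, tangs through its windows, until it rests flush on the case. Leave the other things on the bench where they are.

Things in the scene. Friction and masses are not known exactly. Their poses are not given: they have to be found in the camera images.
- tray: green plastic honing block, fixed, 150 (x) x 110 (y) x 60 mm tall; origin at the centre of its underside, z up. Four pockets open upward, 12 (x) x 34.5 (y) mm and 50 deep, centred at x = +-40, y = +-28 mm; one without a blade is empty. It and the blue case stand on either side, left or right, turned a little
- case: blue-painted wooden storage block, fixed, 170 (x) x 110 (y) x 60 mm tall; origin at the centre of its underside, z up. Four slots like the green block's pockets (12 x 34.5 mm, 50 deep, x = +-40, y = +-28 mm), empty at first. Two upright brass pins, 8 mm across, 40 mm tall with tapered tips, stand on its top at x = +-70, y = 0
- case_top (a point): centre of the case's top face, 60 mm above the bench; axes as the case's
- slot1 (a point): centre of the mouth of a case slot, on the case's top face, at x = -40, y = -28 mm of the case; axes as the case's (x across the slot's 12 mm, y along its 34.5 mm)
- slot2 (a point): centre of the mouth of a case slot, on the case's top face, at x = -40, y = +28 mm of the case; axes as the case's (x across the slot's 12 mm, y along its 34.5 mm)
- slot3 (a point): centre of the mouth of a case slot, on the case's top face, at x = +40, y = -28 mm of the case; axes as the case's (x across the slot's 12 mm, y along its 34.5 mm)
- slot4 (a point): centre of the mouth of a case slot, on the case's top face, at x = +40, y = +28 mm of the case; axes as the case's (x across the slot's 12 mm, y along its 34.5 mm)
- blade1_mid (a point): steel scraper blade, 0.17 kg, upright in a pocket of the green block (None from the start if absent; 3 or 4 are there). Point on its axis 41 mm above its foot. x across thickness, y along width, z up. Body 10 thick x 32 wide x 48 tall (lowest 6 mm 6 x 28); above it a tang 10 x 20 x 34 tall, 32 mm of it proud of the block when home, body 2 mm sunk. Same after a half turn
- blade2_mid (a point): steel scraper blade, 0.17 kg, upright in a pocket of the green block (None from the start if absent; 3 or 4 are there). Point on its axis 41 mm above its foot. x across thickness, y along width, z up. Body 10 thick x 32 wide x 48 tall (lowest 6 mm 6 x 28); above it a tang 10 x 20 x 34 tall, 32 mm of it proud of the block when home, body 2 mm sunk. Same after a half turn
- blade3_mid (a point): steel scraper blade, 0.17 kg, upright in a pocket of the green block (None from the start if absent; 3 or 4 are there). Point on its axis 41 mm above its foot. x across thickness, y along width, z up. Body 10 thick x 32 wide x 48 tall (lowest 6 mm 6 x 28); above it a tang 10 x 20 x 34 tall, 32 mm of it proud of the block when home, body 2 mm sunk. Same after a half turn
- blade4_mid (a point): steel scraper blade, 0.17 kg, upright in a pocket of the green block (None from the start if absent; 3 or 4 are there). Point on its axis 41 mm above its foot. x across thickness, y along width, z up. Body 10 thick x 32 wide x 48 tall (lowest 6 mm 6 x 28); above it a tang 10 x 20 x 34 tall, 32 mm of it proud of the block when home, body 2 mm sunk. Same after a half turn
- keeper_mid (a point): keeper plate lying flat on the bench, white plastic, 0.16 kg, 164 (x) x 104 (y) x 8 mm; amid its top a red grip bar 30 (x) x 14 (y) x 32 mm tall. Point on its axis 20 mm above its underside. x along its length and the bar's, z up. 10 mm holes at x = +-70, y = 0 for the pins; windows 20 (x) x 28 (y) mm at x = +-40, y = +-28 let the tangs through. Same after a half turn
- finial: bystander: small turned wooden finial, 36 mm across, 60 tall, on the bench
- sanding_block: bystander: cork sanding block 75 x 50 x 30 mm
- finish: bystander: amber jar of wood finish, 52 mm across, 110 tall
- bowl: bystander: small turned bowl, 110 mm across, 50 tall
- ferrule: bystander: brass ferrule, 34 mm across, 30 tall
- wax_tin: bystander: yellow wax tin, 80 mm across, 35 tall
- drive_centre: bystander: steel drive centre of the lathe standing on its flange, 40 mm across, 70 tall
Not all that is in view belongs to the job. What is shaped like the part that bears blade3_mid but pink is not meant.

How it is judged:
By the outcome, as a careful person would: the job done as asked, in the order asked, and still so for the second after the job is handed in, with the robot touching nothing.
Of blade1, blade2, blade3, blade4 only 3 to 4 are there at a start; the rules pass over those that are not, and their reading is None.
At some moment in a run one of keeper may be knocked a few centimetres aside while the robot is not near it.
It also fails if it takes over 210 s, if anything falls off the work surface, if the arm or the gripper's body presses on something with over 40 N, if the wrist force passes 120 N, or if a joint passes its speed limit or range.

## Working session

There is one attempt and no reset: what is moved stays moved. The work goes in short steps, Python scripts to look and compute and a shell command to move; the robot and the scene stay as the last step left them, time stands still between calls to the robot, and variables do not carry over. Pictures are saved under pics/ and viewed, and the job is handed in when it is done.

```bash
ls; mkdir -p pics; cat > h.py <<'E'
import numpy as np, cv2
from plant import ctrl
def cam(n):
    p=ctrl.camera_params(n); R=cv2.Rodrigues(np.array(p['rvec'],float))[0]; return p,R,np.array(p['tvec'],float).ravel()
def world(n,depth):
    p,R,t=cam(n); v,u=np.mgrid[0:depth.shape[0],0:depth.shape[1]]
    P=np.stack([(u-p['cx'])/p['fx']*depth,(v-p['cy'])/p['fy']*depth,depth],-1)
    return (P-t)@R
def proj(n,X):
    p,R,t=cam(n); c=np.atleast_2d(X)@R.T+t
    return np.c_[c[:,0]/c[:,2]*p['fx']+p['cx'],c[:,1]/c[:,2]*p['fy']+p['cy']]
def save(fn,im): cv2.imwrite('pics/'+fn,cv2.cvtColor(im,cv2.COLOR_RGB2BGR))
E
python3 - <<'E'
from h import *
for n in('scene','top'):
    im,d=ctrl.grab_frame(n); save(n+'0.png',im); np.savez(n+'0.npz',im=im,d=d); p,R,t=cam(n); print(n,p,-R.T@t)
print(ctrl.observe(),ctrl.grip_depth)
E
```

```text
pics
scene {'fx': 446.82485795295867, 'fy': 446.82485795295867, 'cx': 287.98069347666814, 'cy': 204.81064176448223, 'rvec': array([ 1.31117032,  2.20003537, -0.95863981]), 'tvec': array([ 0.27490861, -0.29147091,  1.51790244])} [1.27921456 0.38579892 0.82421305]
top {'fx': 520.9481036618183, 'fy': 520.9481036618183, 'cx': 272.0498395704898, 'cy': 212.84514383139614, 'rvec': array([ 2.22037585, -2.16783795,  0.08163754]), 'tvec': array([-0.0209312 ,  0.57709802,  1.21686968])} [0.49875237 0.00524658 1.25118767]
{'t': 0.1, 'joint_pos': array([ 84.12224762,  28.74926896, -24.45312292,  88.88625203,
        12.65228267,  65.22274405, -12.04987995]), 'qd': array([-0.03932525, -0.09137507, -0.11395446, -0.20183215,  0.05664787,
        0.08211691,  0.00271651]), 'tau': array([-1.11745080e-02, -5.70803905e+01, -5.83935052e+00, -2.81746477e+01,
        1.03333246e-02,  5.51271747e-03,  4.77503690e-06]), 'tcp_pos': array([ 0.23220355, -0.60641306,  0.23034662]), 'eef_rot': array([-90.70150855,  89.89525349, 110.25839806]), 'ft_force': array([-0.11820986,  0.12453853, -0.09073146]), 'wrist_torque': array([-0.01448085, -0.02054952,  0.00754045]), 'grip_width': 1.0015461952225397} 0.0187
```

View pics/top0.png

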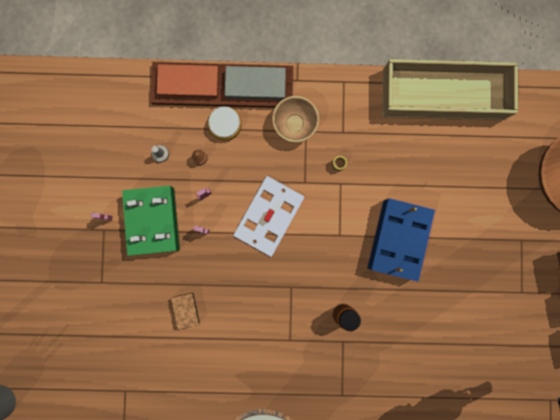

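View pics/scene0.png

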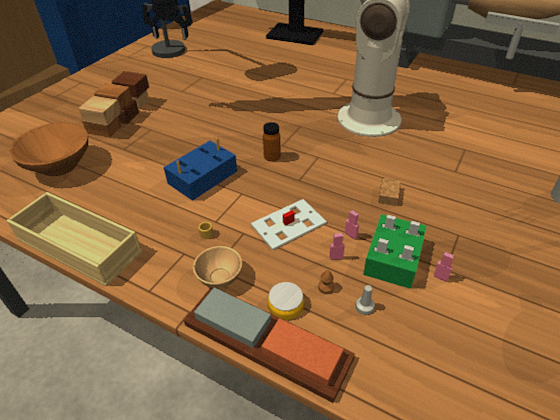

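Top view: the green block is at (150,221) with four steel tangs at (137,203), (158,201), (137,239) and (162,237). The blue case is at (402,240). The white keeper with its red bar is at (268,216). Three pink look-alikes stand on the bench at (102,217), (203,194) and (200,231), and they are not meant. I'll measure next.

```bash
cat > meas.py <<'E'
from h import *
def ray_plane(n,uv,z):
    p,R,t=cam(n); uv=np.atleast_2d(uv).astype(float); C=-R.T@t
    D=np.c_[(uv[:,0]-p['cx'])/p['fx'],(uv[:,1]-p['cy'])/p['fy'],np.ones(len(uv))]@R
    return C+D*((z-C[2])/D[:,2])[:,None]
def big(m):
    n,l,s,c=cv2.connectedComponentsWithStats(m.astype(np.uint8)); 
    return l==1+np.argmax(s[1:,4])
def rect(P): # P Nx2 mm
    (c,s,a)=cv2.minAreaRect(P.astype(np.float32)); 
    return c,s,a
E
python3 - <<'E'
from meas import *
for n in('top','scene'):
    f=np.load(n+'0.npz'); im,d=f['im'],f['d']; W=world(n,d); hsv=cv2.cvtColor(im,cv2.COLOR_RGB2HSV); H,S,V=[hsv[...,i].astype(int) for i in range(3)]
    ok=d>0
    for name,m,z in (('tray',(H>45)&(H<85)&(S>120)&(W[...,2]>.05),.06),('case',(H>100)&(H<130)&(S>120)&(W[...,2]>.05)&(W[...,0]>0.2)&(W[...,0]<.8),.06),('keeper',(S<60)&(V>120)&(W[...,2]<.02)&(abs(W[...,1])<.2)&(W[...,0]>.3)&(W[...,0]<.8),.008)):
        m=big(m&ok); u=np.argwhere(m)[:,::-1]
        P=ray_plane(n,u,z)[:,:2]*1000
        print(n,name,m.sum(),'zmed',np.median(W[m][:,2]).round(4),'ray rect',rect(P),'depth rect',rect(W[m][:,:2]*1000))
    for name,m in (('tang',ok&(S<90)&(W[...,2]>.07)&(W[...,2]<.11)&(W[...,1]>.2)&(W[...,1]<.4)&(W[...,0]>.4)&(W[...,0]<.6)),('bar',ok&((H<8)|(H>172))&(S>150)&(W[...,2]>.02)&(W[...,2]<.06)&(abs(W[...,1])<.15)&(W[...,0]>.3)&(W[...,0]<.7)),('pins',ok&(W[...,2]>.075)&(W[...,2]<.12)&(W[...,1]<-.15)&(W[...,1]>-.45)&(W[...,0]>.3)&(W[...,0]<.6)&(S>80))):
        N,l,s,c=cv2.connectedComponentsWithStats(m.astype(np.uint8))
        for i in range(1,N):
            if s[i,4]>8:
                q=W[l==i]; print(n,name,s[i,4],c[i].round(1),(q.mean(0)*1000).round(1),'zmax',q[:,2].max().round(4))
E
```

```text
top tray 2646 zmed 0.0613 ray rect ((551.7049560546875, 272.6054992675781), (146.5080108642578, 112.16954040527344), 7.061280250549316) depth rect ((551.7354125976562, 273.5382995605469), (146.94049072265625, 110.78192138671875), 7.161086082458496)
top case 3111 zmed 0.0608 ray rect ((521.135986328125, -306.24127197265625), (110.74607849121094, 166.03941345214844), 77.34196472167969) depth rect ((521.1511840820312, -307.079345703125), (108.8980941772461, 166.5395050048828), 77.26586151123047)
top keeper 2648 zmed 0.0089 ray rect ((571.015869140625, 1.0218734741210938), (106.89407348632812, 166.8068084716797), 62.37023162841797) depth rect ((571.3055419921875, 1.025238037109375), (107.5110855102539, 167.61846923828125), 62.20996856689453)
top tang 53 [157.7 200.2] [595.1 249.5  89.6] zmax 0.0992
top tang 60 [132.8 202.6] [588.4 304.8  89.2] zmax 0.0998
top tang 35 [ 95.5 214.8] [559.2 388.1  83.8] zmax 0.0898
top tang 53 [160.9 235.5] [516.5 239.2  90.3] zmax 0.0985
top tang 54 [135.9 238. ] [509.6 294.5  90.2] zmax 0.0973
top bar 51 [268.5 215. ] [570.9   1.3  41.2] zmax 0.0459
top p
[... 733 characters left out ...]
703125, -2.4505767822265625), (107.57090759277344, 167.37045288085938), 62.34877395629883) depth rect ((567.40283203125, -1.64764404296875), (108.08607482910156, 172.42506408691406), 62.333133697509766)
scene tang 87 [389.5 220. ] [518.8 239.   85.2] zmax 0.0973
scene tang 86 [413.6 225.9] [511.5 294.3  85.8] zmax 0.0964
scene tang 72 [382.5 243.3] [596.9 249.8  86. ] zmax 0.0967
scene tang 98 [407.1 250.6] [590.9 304.1  85.2] zmax 0.0968
scene bar 96 [287.9 216.2] [ 5.752e+02 -3.000e-01  3.480e+01] zmax 0.046
scene pins 197 [270.4 133.5] [ 352.4 -178.9   94. ] zmax 0.1159
scene pins 21 [217. 142.] [ 454.1 -295.6   88.3] zmax 0.102
scene pins 22 [178. 165.] [ 590.3 -326.3   88.2] zmax 0.1006
```

```bash
python3 - <<'E'
from h import *
im=np.load('top0.npz')['im']; 
a=cv2.resize(im[175:265,85:225],None,fx=5.5,fy=5.5,interpolation=cv2.INTER_CUBIC); save('c1.png',a)
a=cv2.resize(im[170:290,225:445],None,fx=3.6,fy=3.6,interpolation=cv2.INTER_CUBIC); save('c2.png',a)
E
```

```text
(no output)
```

View pics/c1.png

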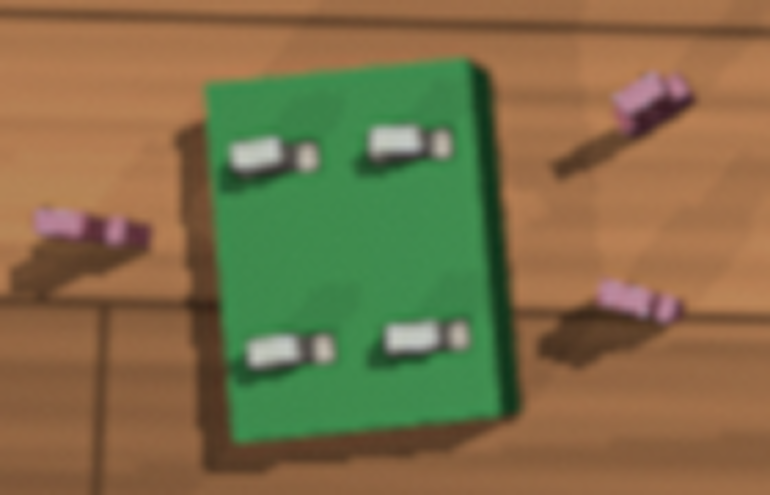

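View pics/c2.png

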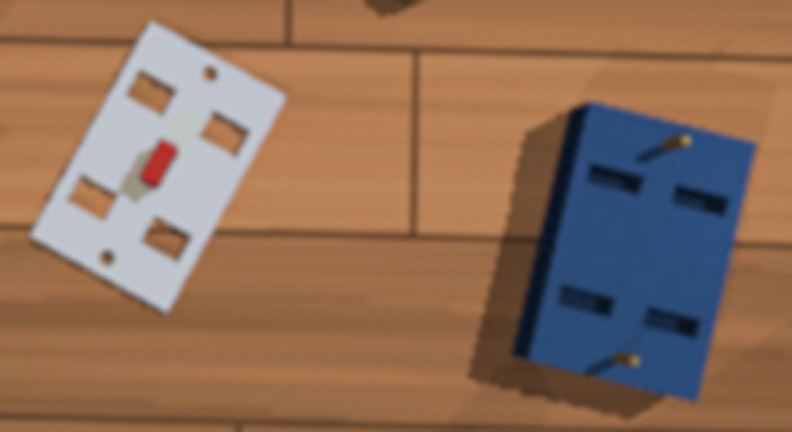

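```bash
cat > plan.py <<'E'
from h import *
from scipy.spatial.transform import Rotation as Ro
def cur():
    o=ctrl.observe(); return np.array(o['tcp_pos'])*1000, Ro.from_euler('xyz',o['eef_rot'],degrees=True), o
def target(yaw): # jaw (tool y) along world yaw, tool x down
    c,s=np.cos(np.radians(yaw)),np.sin(np.radians(yaw))
    x=np.array([0,0,-1.]);y=np.array([c,s,0]);return Ro.from_matrix(np.c_[x,y,np.cross(x,y)])
def plan(pos,yaw,n=1,half=None):
    p,R,o=cur(); T=target(yaw); T2=target(yaw+180)
    a=(R.inv()*T).magnitude(); b=(R.inv()*T2).magnitude()
    if (b<a) if half is None else half: T=T2
    rv=(R.inv()*T).as_rotvec(degrees=True)
    print('now',p.round(1),'jaw yaw',np.degrees(np.arctan2(*R.as_matrix()[1::-1,1])).round(2),'joints',o['joint_pos'].round(0),'F',o['ft_force'].round(1),'w',round(o['grip_width']*85.4,1),'rotvec',rv.round(2),'t',o['t'])
    d=(np.array(pos)-p)/n; rows=[]
    for i in range(n):
        Ri=R*Ro.from_rotvec(rv*i/n,degrees=True); rows.append(Ri.inv().apply(d).round(1).tolist())
    print('world d',(d*n).round(1),'tr',rows,'rot each',(rv/n).round(2).tolist())
E
python3 - <<'E'
from plan import *
plan([500,-100,250],7.1,20); plan([588.3,304.9,200],7.1,20); 
E
```

```text
now [ 232.2 -606.4  230.3] jaw yaw -69.04 joints [ 84.  29. -24.  89.  13.  65. -12.] F [-0.1  0.1 -0.1] w 85.5 rotvec [-7.614e+01 -7.000e-02  9.000e-02] t 0.1
world d [267.8 506.4  19.7] tr [[-0.9, -18.9, -21.6], [-1.0, -17.4, -22.8], [-1.0, -15.8, -23.9], [-1.0, -14.2, -24.9], [-1.0, -12.5, -25.8], [-1.0, -10.8, -26.5], [-1.0, -9.0, -27.2], [-1.0, -7.2, -27.7], [-1.0, -5.3, -28.1], [-1.0, -3.4, -28.4], [-1.0, -1.5, -28.6], [-1.0, 0.4, -28.6], [-1.0, 2.3, -28.6], [-1.0, 4.1, -28.3], [-1.0, 6.0, -28.0], [-1.0, 7.9, -27.5], [-1.0, 9.7, -27.0], [-1.0, 11.4, -26.3], [-1.0, 13.2, -25.4], [-1.0, 14.8, -24.5]] rot each [-3.81, -0.0, 0.0]
now [ 232.2 -606.4  230.3] jaw yaw -69.04 joints [ 84.  29. -24.  89.  13.  65. -12.] F [-0.1  0.1 -0.1] w 85.5 rotvec [-7.614e+01 -7.000e-02  9.000e-02] t 0.1
world d [356.1 911.3 -30.3] tr [[1.6, -36.2, -32.9], [1.6, -33.9, -35.3], [1.6, -31.5, -37.4], [1.6, -28.9, -39.4], [1.6, -26.3, -41.3], [1.6, -23.5, -42.9], [1.6, -20.6, -44.4], [1.6, -17.6, -45.7], [1.5, -14.5, -46.7], [1.5, -11.4, -47.6], [1.5, -8.2, -48.2], [1.5, -5.0, -48.7], [1.5, -1.7, -48.9], [1.5, 1.5, -48.9], [1.5, 4.8, -48.7], [1.5, 8.0, -48.3], [1.5, 11.2, -47.6], [1.5, 14.3, -46.8], [1.5, 17.4, -45.7], [1.5, 20.4, -44.5]] rot each [-3.81, -0.0, 0.0]
```

```bash
python3 -m creep '{"translation":[[-1,-19,-21.5],[-1,-17.5,-23],[-1,-16,-24],[-1,-14,-25],[-1,-12.5,-26],[-1,-11,-26.5],[-1,-9,-27],[-1,-7,-27.5],[-1,-5.5,-28],[-1,-3.5,-28.5]],"rot":[[-3.8,0,0],[-3.8,0,0],[-3.8,0,0],[-3.8,0,0],[-3.8,0,0],[-3.8,0,0],[-3.8,0,0],[-3.8,0,0],[-3.8,0,0],[-3.8,0,0]],"fingers":[40,40,40,40,40,40,40,40,40,40]}'; python3 - <<'E'
from plan import *
plan([500,-100,250],7.1,10)
E
```

```text
t: 1.35
tcp_pos: [0.3669, -0.3403, 0.2383]
eef_rot: [-120.4, 89.6, 120.1]
ft_force: [0.5, -0.5, 0.1]
grip_width: 0.471
now [ 366.9 -340.3  238.3] jaw yaw -29.46 joints [ 75.  15. -40. 109.  11.  60.   0.] F [ 0.5 -0.5  0.1] w 40.2 rotvec [-36.56  -0.28   0.25] t 1.35
world d [133.1 240.3  11.7] tr [[-1.1, -0.2, -27.5], [-1.1, 1.5, -27.4], [-1.1, 3.3, -27.3], [-1.1, 5.0, -27.0], [-1.1, 6.7, -26.6], [-1.1, 8.4, -26.2], [-1.1, 10.0, -25.6], [-1.1, 11.7, -24.9], [-1.2, 13.2, -24.1], [-1.2, 14.7, -23.2]] rot each [-3.66, -0.03, 0.02]
```

```bash
python3 -m creep '{"translation":[[-1,0,-27.5],[-1,1.5,-27.5],[-1,3.5,-27],[-1,5,-27],[-1,6.5,-26.5],[-1,8.5,-26],[-1,10,-25.5],[-1,11.5,-25],[-1,13,-24],[-1,14.5,-23]],"rot":[[-3.6,0,0],[-3.6,0,0],[-3.6,0,0],[-3.6,0,0],[-3.6,0,0],[-3.6,0,0],[-3.6,0,0],[-3.6,0,0],[-3.6,0,0],[-3.6,0,0]],"fingers":[40,40,40,40,40,40,40,40,40,40]}'; python3 - <<'E'
from plan import *
plan([588.3,304.9,210],7.1,10)
E
```

```text
t: 2.6
tcp_pos: [0.5042, -0.0813, 0.2504]
eef_rot: [-173.3, 89.7, 105.7]
ft_force: [0.6, -0.4, 0.1]
grip_width: 0.467
now [504.2 -81.3 250.4] jaw yaw 9.06 joints [ 52.  19. -55. 107.  17.  63.   0.] F [ 0.6 -0.4  0.1] w 39.9 rotvec [ 1.96 -0.33  0.04] t 2.6
world d [ 84.1 386.2 -40.4] tr [[4.2, 14.4, -36.8], [4.2, 14.3, -36.8], [4.2, 14.1, -36.9], [4.2, 14.0, -36.9], [4.2, 13.9, -37.0], [4.1, 13.8, -37.0], [4.1, 13.6, -37.1], [4.1, 13.5, -37.1], [4.1, 13.4, -37.2], [4.1, 13.2, -37.2]] rot each [0.2, -0.03, 0.0]
```

```bash
python3 -m creep '{"translation":[[4,14.5,-37],[4,14.5,-37],[4,14,-37],[4,14,-37],[4,14,-37],[4,13.5,-37],[4,13.5,-37],[4,13.5,-37],[4,13.5,-37],[0,0,0]],"rot":[[0.2,0,0],[0.2,0,0],[0.2,0,0],[0.2,0,0],[0.2,0,0],[0.2,0,0],[0.2,0,0],[0.2,0,0],[0.2,0,0],[0,0,0]],"fingers":[40,40,40,40,40,40,40,40,40,40]}'; python3 - <<'E'
from plan import *
plan([588.3,304.9,160],7.1,2)
im,d=ctrl.grab_frame('top'); save('t1.png',cv2.resize(im[150:280,60:240],None,fx=4.4,fy=4.4))
E
```

```text
t: 3.85
tcp_pos: [0.5785, 0.2908, 0.2146]
eef_rot: [-172.8, 89.4, 105.5]
ft_force: [-0.2, -0.1, -0.0]
grip_width: 0.466
now [578.5 290.8 214.6] jaw yaw 8.37 joints [  5.  36. -50.  90.  29.  68. -42.] F [-0.2 -0.1 -0. ] w 39.8 rotvec [ 1.27 -0.63  0.09] t 3.85
world d [  9.8  14.1 -54.6] tr [[27.4, 5.9, -5.9], [27.3, 5.8, -6.2]] rot each [0.63, -0.32, 0.04]
```

View pics/t1.png

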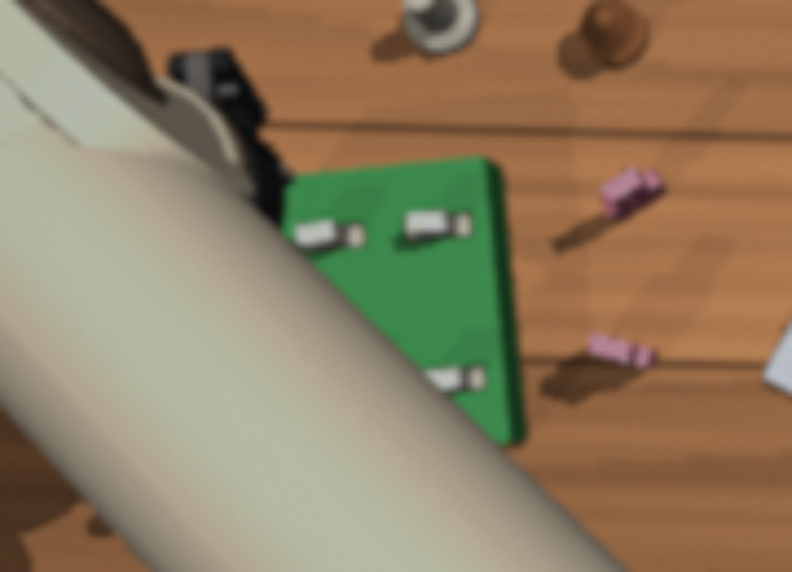

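```bash
python3 -m creep '{"translation":[[27,6,-6],[27,6,-6],[0,0,0]],"rot":[[0.6,-0.3,0],[0.6,-0.3,0],[0,0,0]],"fingers":[40,40,40]}'; python3 - <<'E'
from plan import *
plan([588.3,304.9,120],7.1,1)
im,d=ctrl.grab_frame('scene'); save('s1.png',cv2.resize(im[140:300,330:490],None,fx=3.7,fy=3.7))
E
```

```text
t: 4.28
tcp_pos: [0.5903, 0.2996, 0.1585]
eef_rot: [-19.2, 89.7, -102.3]
ft_force: [-0.6, 0.3, 0.1]
grip_width: 0.471
now [590.3 299.6 158.5] jaw yaw 6.89 joints [  2.  40. -47.  90.  32.  64. -46.] F [-0.6  0.3  0.1] w 40.2 rotvec [-0.21  0.27  0.1 ] t 4.275
world d [ -2.    5.3 -38.5] tr [[38.4, -1.3, -5.7]] rot each [-0.21, 0.27, 0.1]
```

View pics/s1.png

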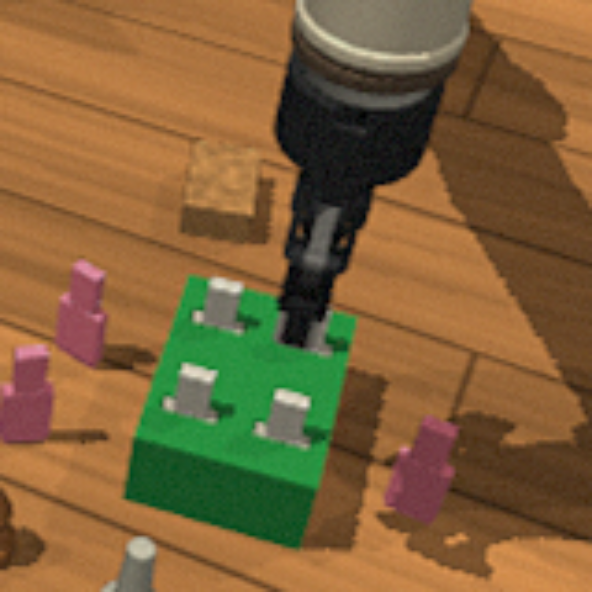

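Scene view: the gripper is above the front-right tang, at crop (290,400), which is scene (407,250). All four steel blades stand in the green block, and the three pink ones stand outside it.

```bash
python3 -m creep '{"translation":[[38,-1.5,-5.5],[0,0,0]],"rot":[[-0.2,0.3,0],[0,0,0]],"fingers":[40,40]}'; python3 - <<'E'
from plan import *
print(proj('scene',[[.5903,.2996,.1585],[.5903,.2996,.1685]]))
plan([588.3,304.9,66],7.1,2)
im,d=ctrl.grab_frame('scene'); save('s2.png',cv2.resize(im[190:290,350:450],None,fx=5.9,fy=5.9))
E
```

```text
t: 4.58
tcp_pos: [0.5904, 0.304, 0.1235]
eef_rot: [115.4, 89.8, 32.4]
ft_force: [-0.1, -0.2, 0.9]
grip_width: 0.471
[[411.37117438 226.25215798]
 [412.26784676 222.85960603]]
now [590.4 304.  123.5] jaw yaw 6.98 joints [  1.  43. -46.  91.  34.  61. -47.] F [-0.1 -0.2  0.9] w 40.3 rotvec [-0.12 -0.08 -0.16] t 4.575
world d [ -2.1   0.9 -57.5] tr [[28.8, -1.1, -0.5], [28.8, -1.0, -0.5]] rot each [-0.06, -0.04, -0.08]
```

View pics/s2.png

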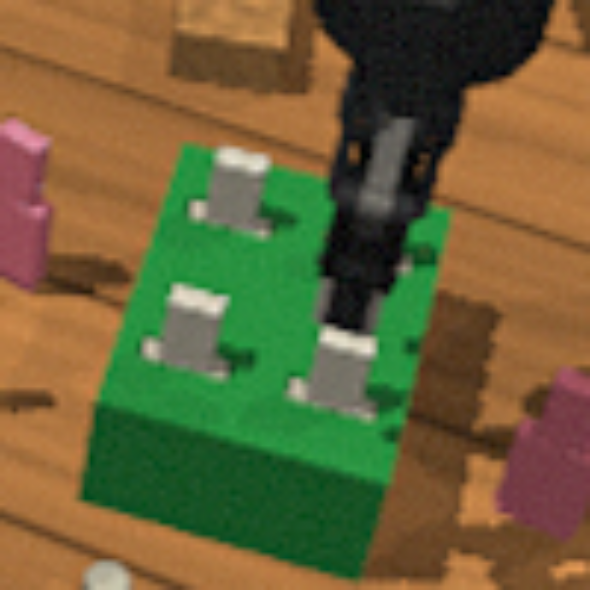

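```bash
python3 -m creep '{"translation":[[20,-1,-0.5],[20,-0.5,-0.5],[15,0,0],[0,0,0]],"rot":[[0,0,0],[0,0,0],[0,0,0],[0,0,0]],"fingers":[40,40,40,40]}'; python3 - <<'E'
from plan import *
plan([588.3,304.9,66],7.1,1)
im,d=ctrl.grab_frame('scene'); save('s3.png',cv2.resize(im[190:290,350:450],None,fx=5.9,fy=5.9))
E
```

```text
t: 5.12
tcp_pos: [0.5936, 0.3065, 0.0717]
eef_rot: [108.7, 89.2, 25.6]
ft_force: [-0.9, -0.8, -0.8]
grip_width: 0.465
now [593.6 306.5  71.7] jaw yaw 6.86 joints [ -1.  46. -43.  93.  37.  56. -49.] F [-0.9 -0.8 -0.8] w 39.7 rotvec [-0.24 -0.24 -0.72] t 5.125
world d [-5.3 -1.6 -5.7] tr [[5.6, -5.6, 0.9]] rot each [-0.24, -0.24, -0.72]
```

View pics/s3.png

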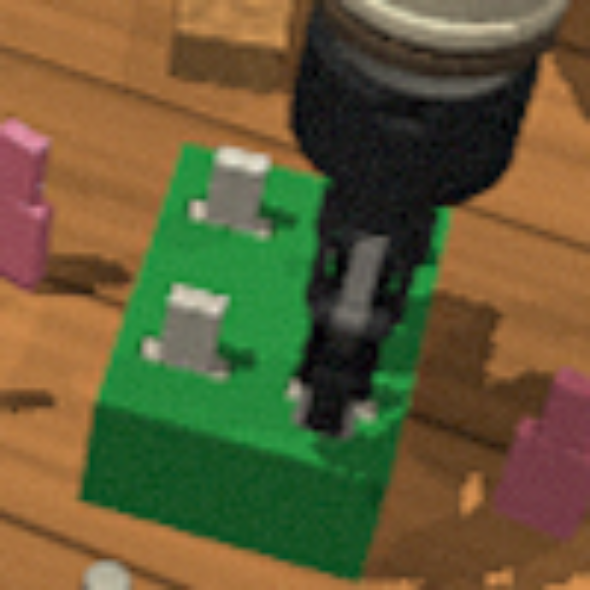

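```bash
python3 -m creep '{"translation":[[4,-5.5,1],[0,0,0]],"rot":[[-0.2,-0.2,-0.7],[0,0,0]],"fingers":[40,40]}'; python3 - <<'E'
from plan import *
plan([588.3,304.9,66],7.1,1)
E
```

```text
t: 5.42
tcp_pos: [0.5887, 0.3057, 0.0689]
eef_rot: [139.9, 89.9, 57.0]
ft_force: [-0.2, -0.0, -0.1]
grip_width: 0.469
now [588.7 305.7  68.9] jaw yaw 7.09 joints [ -1.  46. -43.  93.  37.  56. -49.] F [-0.2 -0.  -0.1] w 40.1 rotvec [-0.01 -0.1  -0.08] t 5.425
world d [-0.4 -0.8 -2.9] tr [[2.9, -0.5, 0.8]] rot each [-0.01, -0.1, -0.08]
```

Good. Close with a moderate force and watch the lateral force.

```bash
python3 -m creep '{"translation":[[2.5,-0.5,0.5],[0,0,0],[0,0,0],[0,0,0],[0,0,0],[0,0,0]],"rot":[[0,0,0],[0,0,0],[0,0,0],[0,0,0],[0,0,0],[0,0,0]],"fingers":[25,10,0,0,0,0]}' 60; python3 - <<'E'
from plan import *
plan([588.3,304.9,66],7.1,1);print(ctrl.observe()['wrist_torque'])
E
```

```text
t: 6.18
tcp_pos: [0.5889, 0.3054, 0.0671]
eef_rot: [126.7, 89.8, 43.7]
ft_force: [0.4, 0.2, -0.6]
grip_width: 0.103
now [588.9 305.4  67.1] jaw yaw 7.08 joints [ -1.  46. -43.  93.  37.  56. -49.] F [ 0.4  0.2 -0.6] w 8.8 rotvec [-0.02 -0.13 -0.17] t 6.175
world d [-0.6 -0.5 -1.1] tr [[1.1, -0.6, 0.5]] rot each [-0.02, -0.13, -0.17]
[ 0.05051237 -0.05321452  0.00412511]
```

```bash
python3 -m creep '{"translation":[[-10,0,0],[-10,0,0],[-10,0,0]],"rot":[[0,0,0],[0,0,0],[0,0,0]],"fingers":[0,0,0]}'; python3 - <<'E'
from plan import *
plan([588.5,305.2,125],7.1,3)
E
```

```text
t: 6.55
tcp_pos: [0.588, 0.3049, 0.0981]
eef_rot: [144.6, 89.9, 61.7]
ft_force: [0.5, 0.6, -0.8]
grip_width: 0.106
now [588.  304.9  98.1] jaw yaw 7.09 joints [  0.  44. -45.  92.  35.  58. -48.] F [ 0.5  0.6 -0.8] w 9.0 rotvec [-0.01 -0.08 -0.06] t 6.55
world d [ 0.5  0.3 26.9] tr [[-9.0, 0.2, -0.1], [-9.0, 0.2, -0.1], [-9.0, 0.2, -0.1]] rot each [-0.0, -0.03, -0.02]
```

```bash
python3 -m creep '{"translation":[[-10,0,0],[-10,0,0],[-15,0,0],[-20,0,0],[-25,0,0],[-30,0,0],[0,0,0]],"rot":[[0,0,0],[0,0,0],[0,0,0],[0,0,0],[0,0,0],[0,0,0],[0,0,0]],"fingers":[0,0,0,0,0,0,0]}'; python3 - <<'E'
from plan import *
c=np.array([521.2,-306.3]); a=np.radians(-12.7); Rm=np.array([[np.cos(a),-np.sin(a)],[np.sin(a),np.cos(a)]])
for s in [(-40,-28),(-40,28),(40,-28),(40,28)]: print(s,(c+Rm@s).round(1))
t=c+Rm@(40,-28)
plan([*t,215],-12.7,20)
im,d=ctrl.grab_frame('scene'); save('s4.png',im)
E
```

```text
t: 7.42
tcp_pos: [0.5888, 0.3059, 0.2188]
eef_rot: [119.7, 89.6, 36.8]
ft_force: [0.2, 1.1, -1.4]
grip_width: 0.099
(-40, -28) [ 476.  -324.8]
(-40, 28) [ 488.3 -270.2]
(40, -28) [ 554.1 -342.4]
(40, 28) [ 566.4 -287.8]
now [588.8 305.9 218.8] jaw yaw 7.12 joints [  3.  37. -49.  87.  29.  69. -44.] F [ 0.2  1.1 -1.4] w 8.4 rotvec [19.82 -0.25 -0.3 ] t 7.425
world d [ -34.7 -648.3   -3.8] tr [[0.0, -5.7, 31.9], [0.1, -5.2, 32.0], [0.1, -4.6, 32.1], [0.1, -4.1, 32.2], [0.1, -3.5, 32.3], [0.1, -3.0, 32.3], [0.1, -2.4, 32.4], [0.1, -1.8, 32.4], [0.1, -1.3, 32.4], [0.1, -0.7, 32.5], [0.1, -0.2, 32.5], [0.1, 0.4, 32.5], [0.1, 1.0, 32.4], [0.1, 1.5, 32.4], [0.2, 2.1, 32.4], [0.2, 2.6, 32.4], [0.2, 3.2, 32.3], [0.2, 3.8, 32.2], [0.2, 4.3, 32.2], [0.2, 4.9, 32.1]] rot each [0.99, -0.01, -0.01]
```

View pics/s4.png

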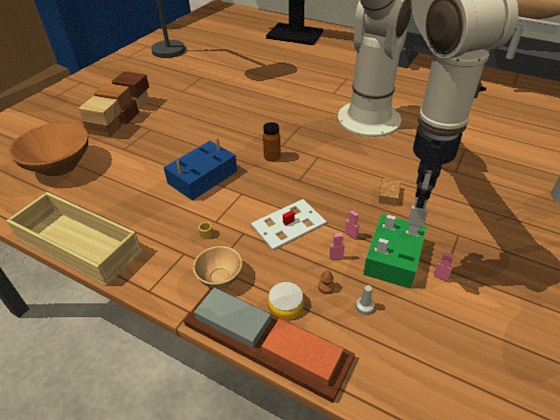

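The blade is lifted cleanly, with the tang at (418,213) above the block. I'll traverse to slot3 with a ramped start and stop.

```bash
python3 -m creep '{"translation":[[0,-2,10],[0,-4,20],[0,-4.5,32],[0,-4,32],[0,-3.5,32],[0,-3,32],[0,-2.5,32],[0,-2,32],[0,-1.5,32],[0,-0.5,32],[0,0,32],[0,0.5,32],[0,1,32],[0,1.5,32],[0,2,32],[0,2.5,32],[0,3,32],[0,4,32],[0,4.5,32],[0,3,20]],"rot":[[1,0,0],[1,0,0],[1,0,0],[1,0,0],[1,0,0],[1,0,0],[1,0,0],[1,0,0],[1,0,0],[1,0,0],[1,0,0],[1,0,0],[1,0,0],[1,0,0],[1,0,0],[1,0,0],[1,0,0],[1,0,0],[1,0,0],[1,0,0]],"fingers":[0,0,0,0,0,0,0,0,0,0,0,0,0,0,0,0,0,0,0,0]}'; python3 - <<'E'
from plan import *
plan([554.1,-342.4,210],-12.7,4)
E
```

```text
t: 9.98
tcp_pos: [0.5219, -0.326, 0.1948]
eef_rot: [-75.1, 87.8, -179.9]
ft_force: [0.2, -0.9, -1.2]
grip_width: 0.107
now [ 521.9 -326.   194.8] jaw yaw -14.8 joints [ 58.  32. -41.  94.  24.  65.  -4.] F [ 0.2 -0.9 -1.2] w 9.2 rotvec [-2.09  0.54  2.17] t 9.975
world d [ 32.2 -16.4  15.2] tr [[-4.1, 8.7, 1.9], [-4.0, 8.7, 2.0], [-4.0, 8.7, 2.1], [-3.9, 8.7, 2.2]] rot each [-0.52, 0.13, 0.54]
```

```bash
python3 -m creep '{"translation":[[-4,8.5,2],[-4,8.5,2],[-4,8.5,2],[-4,8.5,2],[0,0,0]],"rot":[[-0.5,0.1,0.5],[-0.5,0.1,0.5],[-0.5,0.1,0.5],[-0.5,0.1,0.5],[0,0,0]],"fingers":[0,0,0,0,0]}'; python3 - <<'E'
from plan import *
plan([554.1,-342.4,190],-12.7,2)
for n in('scene','top'):
    im,d=ctrl.grab_frame(n); save(n[0]+'5.png',cv2.resize(im[80:220,120:280] if n=='scene' else im[180:300,340:460],None,fx=4,fy=4))
E
```

```text
t: 10.6
tcp_pos: [0.5575, -0.3404, 0.2115]
eef_rot: [117.9, 89.9, 15.4]
ft_force: [-0.0, 0.1, -1.9]
grip_width: 0.111
now [ 557.5 -340.4  211.5] jaw yaw -12.47 joints [ 58.  34. -41.  89.  24.  66.  -1.] F [-0.   0.1 -1.9] w 9.5 rotvec [ 0.23 -0.03 -0.06] t 10.6
world d [ -3.4  -2.  -21.5] tr [[10.8, -1.4, 1.3], [10.8, -1.4, 1.3]] rot each [0.12, -0.02, -0.03]
```

View pics/s5.png

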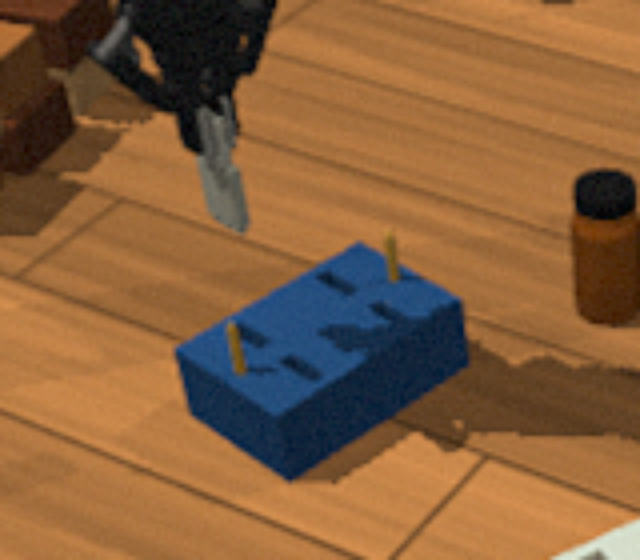

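View pics/t5.png

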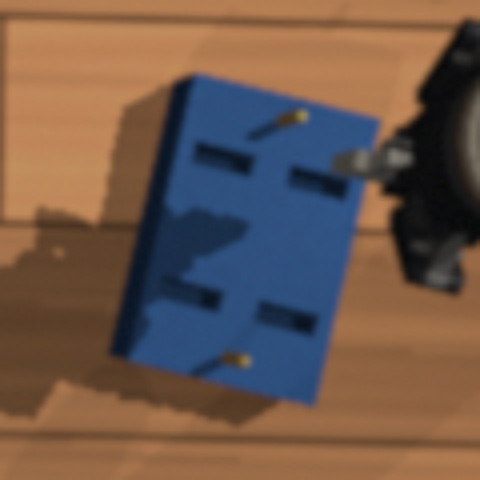

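```bash
python3 -m creep '{"translation":[[11,-1.5,1],[11,-1.5,1],[15,0,0],[15,0,0],[15,0,0],[0,0,0]],"rot":[[0.1,0,0],[0.1,0,0],[0,0,0],[0,0,0],[0,0,0],[0,0,0]],"fingers":[0,0,0,0,0,0]}'; python3 - <<'E'
from plan import *
plan([554.1,-342.4,130],-12.7,2)
E
```

```text
t: 11.45
tcp_pos: [0.5504, -0.3407, 0.1368]
eef_rot: [-106.6, 89.7, 150.7]
ft_force: [0.6, -0.4, -0.9]
grip_width: 0.105
now [ 550.4 -340.7  136.8] jaw yaw -12.7 joints [ 57.  38. -39.  93.  27.  59.  -4.] F [ 0.6 -0.4 -0.9] w 9.0 rotvec [ 0.   -0.09  0.31] t 11.45
world d [ 3.7 -1.7 -6.8] tr [[3.4, 2.0, 0.4], [3.4, 2.0, 0.4]] rot each [0.0, -0.05, 0.15]
```

```bash
python3 -m creep '{"translation":[[2,2,0.5],[1,2,0.5],[0,0,0]],"rot":[[0,0,0.1],[0,0,0.1],[0,0,0]],"fingers":[0,0,0]}'; python3 - <<'E'
from plan import *
plan([554.1,-342.4,130],-12.7,2)
p,R,o=cur()
for n in('scene','top'):
    im,d=ctrl.grab_frame(n); 
    x0,y0=(150,110) if n=='scene' else (370,190)
    c=cv2.resize(im[y0:y0+80,x0:x0+80],None,fx=7,fy=7,interpolation=cv2.INTER_CUBIC)
    # predicted foot corners
    M=R.as_matrix(); jaw=M[:,1]; w=M[:,2]; dn=M[:,0]
    for h,tx,wy,col in ((57,5,16,(255,0,0)),(9,5,16,(255,255,0)),(57,3,14,(0,255,0))):
        for a in(-1,1):
            for b in(-1,1):
                X=(p+dn*h+jaw*tx*a+w*wy*b)/1000; uv=proj(n,X)[0]; cv2.circle(c,(int((uv[0]-x0+.5)*7),int((uv[1]-y0+.5)*7)),2,col,-1)
    a=np.radians(-12.7); Rm=np.array([[np.cos(a),-np.sin(a)],[np.sin(a),np.cos(a)]])
    for s in((-6,-17.25),(6,-17.25),(6,17.25),(-6,17.25)):
        X=np.r_[np.array([521.2,-306.3])+Rm@(np.array([40,-28])+s),60]/1000
        uv=proj(n,X)[0]; cv2.circle(c,(int((uv[0]-x0+.5)*7),int((uv[1]-y0+.5)*7)),2,(255,0,255),-1)
    for s in(-70,70):
        X=np.r_[np.array([521.2,-306.3])+Rm@(np.array([s,0])),100]/1000
        uv=proj(n,X)[0]; cv2.circle(c,(int((uv[0]-x0+.5)*7),int((uv[1]-y0+.5)*7)),2,(0,255,255),-1)
    save(n[0]+'6.png',c)
E
```

```text
t: 11.82
tcp_pos: [0.5555, -0.3429, 0.1347]
eef_rot: [156.5, 89.9, 53.8]
ft_force: [0.6, 0.1, -1.9]
grip_width: 0.101
now [ 555.5 -342.9  134.7] jaw yaw -12.7 joints [ 56.  38. -39.  93.  27.  59.  -4.] F [ 0.6  0.1 -1.9] w 8.6 rotvec [ 0.   -0.07 -0.03] t 11.825
world d [-1.4  0.5 -4.7] tr [[2.3, -0.8, -0.1], [2.3, -0.8, -0.1]] rot each [0.0, -0.04, -0.02]
```

View pics/s6.png

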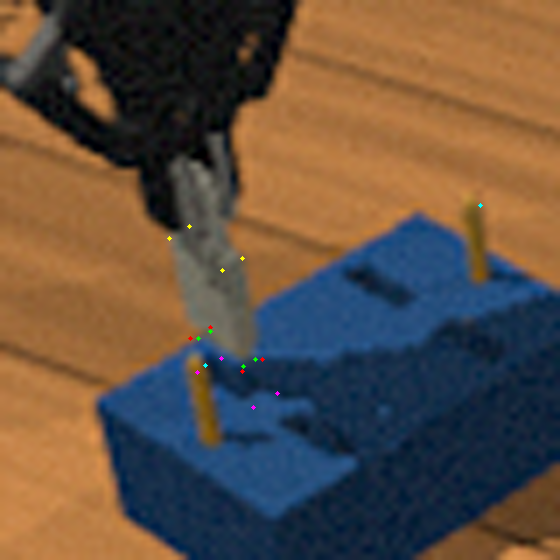

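View pics/t6.png

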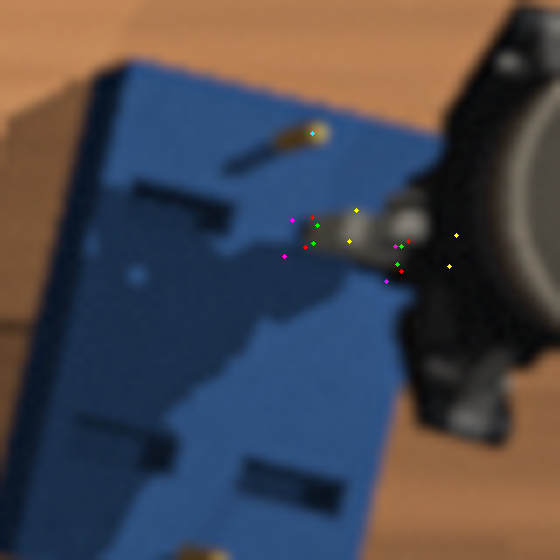

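```bash
cat > ov.py <<'E'
from h import *
def ov(n,im,c0,yaw,x0,y0,w,h,k,fn,blk=(85,55)):
    c=cv2.resize(im[y0:y0+h,x0:x0+w],None,fx=k,fy=k,interpolation=cv2.INTER_CUBIC)
    a=np.radians(yaw); Rm=np.array([[np.cos(a),-np.sin(a)],[np.sin(a),np.cos(a)]])
    def poly(L,z,col):
        X=np.array([np.r_[np.array(c0)+Rm@np.array(s),z]/1000 for s in L]); uv=proj(n,X)
        q=((uv-[x0,y0]+.5)*k*16).astype(int); cv2.polylines(c,[q.reshape(-1,1,2)],True,col,1,cv2.LINE_AA,4)
    B=[(-1,-1),(1,-1),(1,1),(-1,1)]
    poly([(blk[0]*i,blk[1]*j) for i,j in B],60,(255,255,0))
    for sx in(-40,40):
        for sy in(-28,28): poly([(sx+6*i,sy+17.25*j) for i,j in B],60,(255,0,255))
    if blk[0]==85:
        for s in(-70,70):
            for z in(60,100): poly([(s+(4 if z==60 else 2)*np.cos(t),(4 if z==60 else 2)*np.sin(t)) for t in np.linspace(0,6.28,12)],z,(0,255,255))
    save(fn,c)
E
python3 - <<'E'
from ov import *
im=np.load('top0.npz')['im']; ov('top',im,(521.2,-306.3),-12.7,360,190,80,100,7,'o1.png')
im=np.load('scene0.npz')['im']; ov('scene',im,(521.2,-306.3),-12.7,155,130,90,75,7,'o2.png')
E
```

```text
(no output)
```

View pics/o1.png

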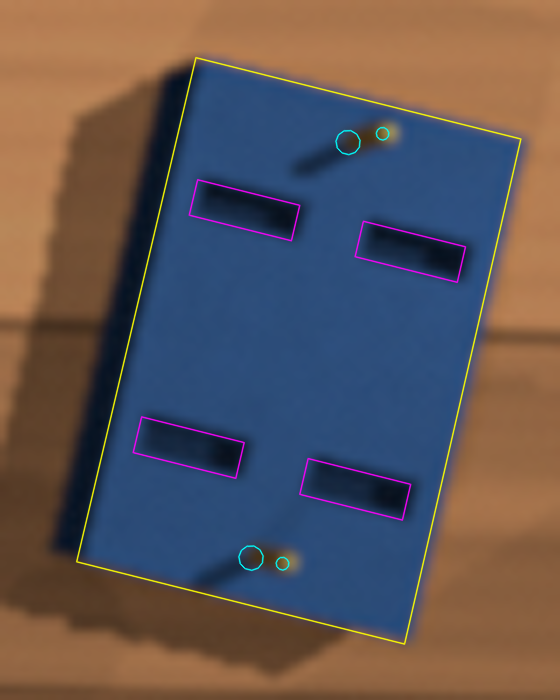

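View pics/o2.png

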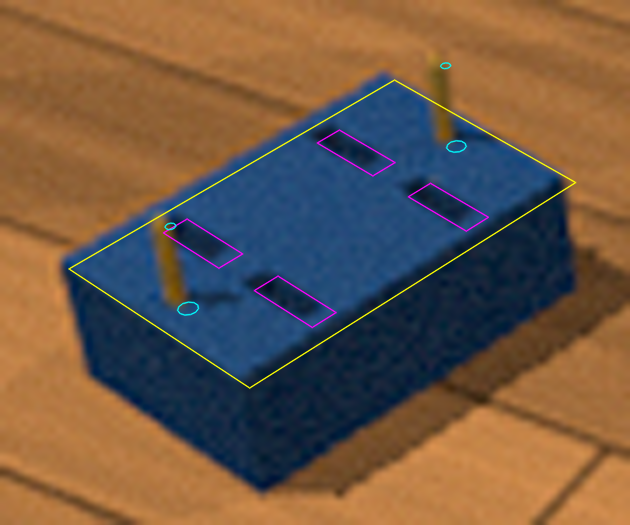

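```bash
cat > bl.py <<'E'
from plan import *
def bl(n,x0,y0,w,h,k,fn,tf=57,im=None):
    p,R,o=cur()
    if im is None: im,_=ctrl.grab_frame(n)
    c=cv2.resize(im[y0:y0+h,x0:x0+w],None,fx=k,fy=k,interpolation=cv2.INTER_CUBIC)
    M=R.as_matrix(); dn,jaw,wd=M.T
    for hh,a,b,col in ((tf,3,14,(0,255,0)),(tf-6,5,16,(255,0,0)),(tf-48,5,16,(255,255,0)),(tf-48,5,10,(0,255,255)),(tf-82,5,10,(255,255,255))):
        X=np.array([p+dn*hh+jaw*a*i+wd*b*j for i,j in((-1,-1),(1,-1),(1,1),(-1,1))])/1000
        q=((proj(n,X)-[x0,y0]+.5)*k*16).astype(int); cv2.polylines(c,[q.reshape(-1,1,2)],True,col,1,cv2.LINE_AA,4)
    save(fn,c)
E
python3 - <<'E'
from bl import *
bl('scene',165,120,40,50,12,'b1.png'); bl('top',405,205,50,35,14,'b2.png')
from ov import *
im=np.load('scene0.npz')['im']; ov('scene',im,(552,272.4),7.1,360,210,75,80,7,'o3.png',(75,55))
im=np.load('top0.npz')['im']; ov('top',im,(552,272.4),7.1,115,180,75,85,7,'o4.png',(75,55))
E
```

View pics/b1.png

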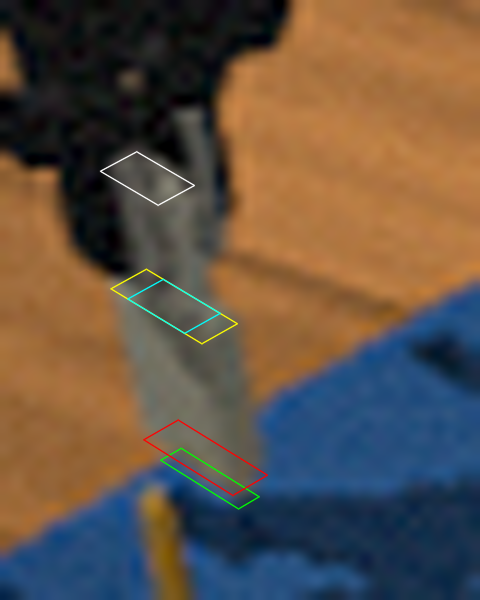

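View pics/b2.png

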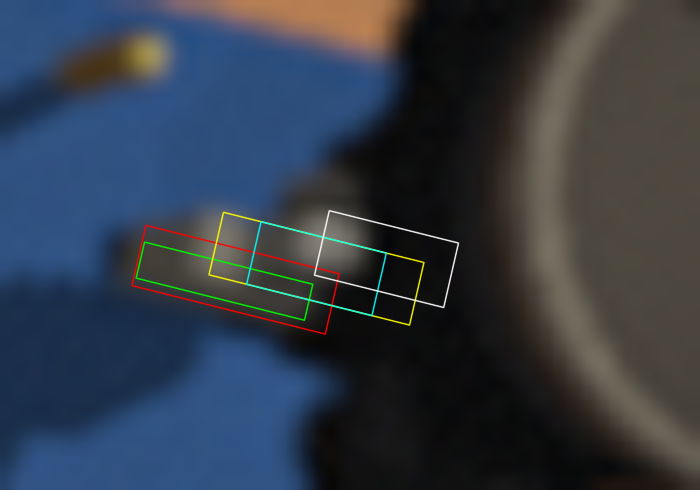

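View pics/o3.png

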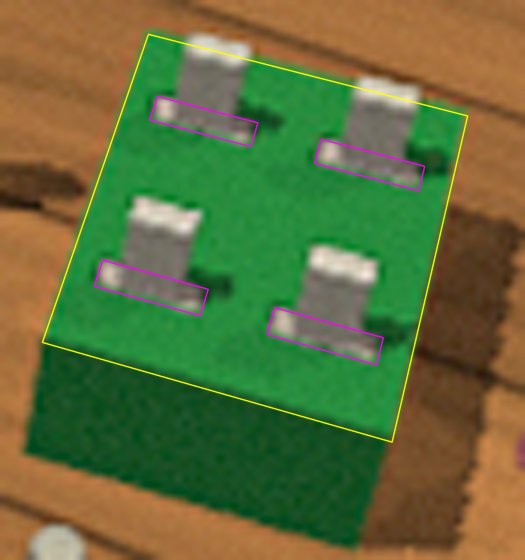

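View pics/o4.png

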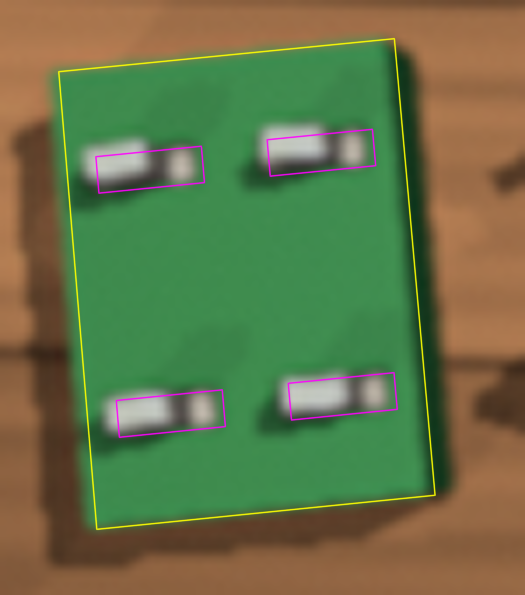

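```bash
python3 - <<'E'
from meas import *
X=np.array([.521,-.306,.06]); uv=proj('scene',X)[0]
a=ray_plane('scene',[uv,uv+[1,0],uv+[0,1]],.06)*1000
print(uv,(a[1:]-a[0]).round(2))
f=np.load('scene0.npz');im=f['im'];k=9;x0,y0=160,130
save('z1.png',cv2.resize(im[y0:y0+65,x0:x0+85],None,fx=k,fy=k,interpolation=cv2.INTER_NEAREST))
im=np.load('top0.npz')['im'];x0,y0=365,195
save('z2.png',cv2.resize(im[y0:y0+90,x0:x0+75],None,fx=6.6,fy=6.6,interpolation=cv2.INTER_NEAREST))
E
```

```text
[201.18789716 161.57526125] [[-1.32  2.47  0.  ]
 [ 3.7   2.75  0.  ]]
```

View pics/z1.png

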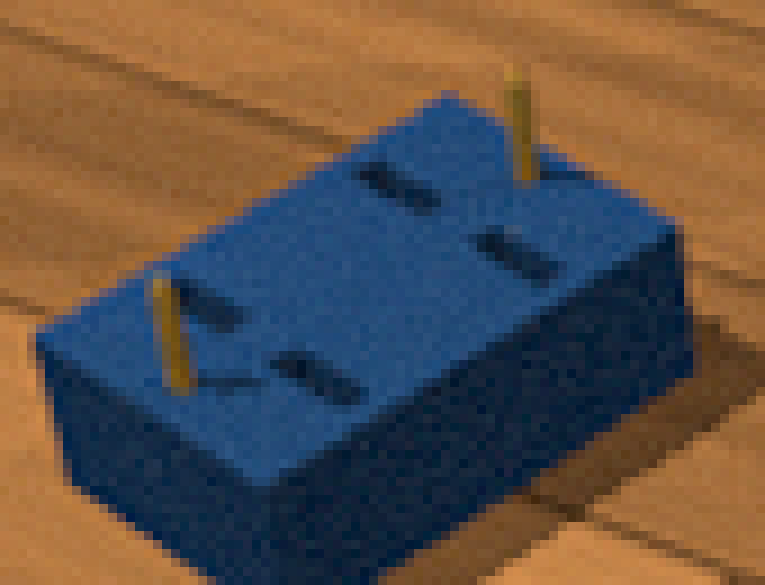

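```bash
cat > fit.py <<'E'
from h import *
from scipy.optimize import minimize
SS=8
def quads(c0,yaw,kind):
    a=np.radians(yaw); Rm=np.array([[np.cos(a),-np.sin(a)],[np.sin(a),np.cos(a)]])
    T=lambda L:np.array([np.r_[np.array(c0)+Rm@np.array(s[:2]),s[2]]/1000 for s in L])
    hx=85 if kind=='case' else 75
    B=[(-1,-1),(1,-1),(1,1),(-1,1)]; out=[]
    faces=[]
    for (i0,j0),(i1,j1) in zip(B,B[1:]+B[:1]):
        faces.append(T([(hx*i0,55*j0,60),(hx*i1,55*j1,60),(hx*i1,55*j1,0),(hx*i0,55*j0,0)]))
    top=T([(hx*i,55*j,60) for i,j in B])
    slots=[T([(sx+6*i,sy+17.25*j,60) for i,j in B]) for sx in(-40,40) for sy in(-28,28)]
    pins=[]
    if kind=='case':
        for s in(-70,70):
            pins.append(T([(s+r*np.cos(t),r*np.sin(t),z) for z,r in((60,4),(94,4),(100,2)) for t in np.linspace(0,6.28,16)]))
    return faces,top,slots,pins
def fit(n,im,c0,yaw,kind,yfix=None):
    f,top,sl,pi=quads(c0,yaw,kind); uv=proj(n,np.vstack([top]+pi)); x0,y0=(uv.min(0)-4).astype(int); x1,y1=(uv.max(0)+5).astype(int)
    crop=im[y0:y1,x0:x1].astype(float)
    h,w=crop.shape[:2]
    mm=np.zeros((h,w),np.uint8); cv2.fillConvexPoly(mm,cv2.convexHull((proj(n,np.vstack([top]+pi))-[x0,y0]).round().astype(np.int32)),1); mm=cv2.dilate(mm,np.ones((5,5)))>0
    def ren(p):
        f,top,sl,pi=quads(p[:2],p[2],kind)
        P,R,t=cam(n); C=-R.T@t; L=np.zeros((h*SS,w*SS),np.uint8)
        def fill(X,l,hull=False):
            q=((proj(n,X)-[x0,y0]+.5)*SS-.5); q=(q*16).round().astype(np.int32)
            if hull: q=cv2.convexHull(q)
            cv2.fillConvexPoly(L,q.reshape(-1,1,2),l,shift=4)
        for i,F in enumerate(f):
            nn=np.cross(F[1]-F[0],F[2]-F[0]); ctr=top.mean(0); 
            if nn@(F[0]-ctr)<0: nn=-nn
            if nn@(C-F[0])>0: fill(F,2+i)
        fill(top,1)
        for s in sl: fill(s,6)
        for s in pi: fill(s,7,True)
        return np.stack([cv2.resize((L==k).astype(np.float32),(w,h),interpolation=cv2.INTER_AREA) for k in range(8)],-1)
    def cost(p):
        A=ren(p)[mm]; A=A[:,A.sum(0)>1]; b=crop[mm]
        x,*_=np.linalg.lstsq(A,b,rcond=None); r=A@x-b
        return np.minimum(np.abs(r),60).mean()
    best=None
    for d in((0,0),(3,-3),(-3,3)):
        r=minimize(cost,[c0[0]+d[0],c0[1]+d[1],yaw],method='Nelder-Mead',options=dict(initial_simplex=[[c0[0]+d[0],c0[1]+d[1],yaw],[c0[0]+d[0]+3,c0[1]+d[1],yaw],[c0[0]+d[0],c0[1]+d[1]+3,yaw],[c0[0]+d[0],c0[1]+d[1],yaw+1]],xatol=.02,fatol=1e-3))
        if best is None or r.fun<best.fun: best=r
    return best.x.round(2),round(best.fun,2)
if __name__=='__main__':
    for n in('top','scene'):
        im=np.load(n+'0.npz')['im']
        print(n,'case',fit(n,im,(521.2,-306.3),-12.7,'case')); print(n,'tray',fit(n,im,(552,272.4),7.1,'tray'))
E
python3 fit.py
```

```text
top case (array([ 521.49, -308.08,  -12.74]), np.float64(5.69))Traceback (most recent call last):
  File "fit.py", line 51, in <module>
    print(n,'case',fit(n,im,(521.2,-306.3),-12.7,'case')); print(n,'tray',fit(n,im,(552,272.4),7.1,'tray'))
                                                                          ~~~^^^^^^^^^^^^^^^^^^^^^^^^^^^^^
  File "fit.py", line 45, in fit
    r=minimize(cost,[c0[0]+d[0],c0[1]+d[1],yaw],method='Nelder-Mead',options=dict(initial_simplex=[[c0[0]+d[0],c0[1]+d[1],yaw],[c0[0]+d[0]+3,c0[1]+d[1],yaw],[c0[0]+d[0],c0[1]+d[1]+3,yaw],[c0[0]+d[0],c0[1]+d[1],yaw+1]],xatol=.02,fatol=1e-3))
    res = _minimize_neldermead(fun, x0, args, callback, bounds=bounds,
                               **options)
    fxe = func(xe)
    fx = function(np.copy(x), *(wrapper_args + args))
  File "fit.py", line 40, in cost
    A=ren(p)[mm]; A=A[:,A.sum(0)>1]; b=crop[mm]
      ~~~^^^
  File "fit.py", line 36, in ren
    for s in sl: fill(s,6)
                 ~~~~^^^^^
  File "fit.py", line 28, in fill
    q=((proj(n,X)-[x0,y0]+.5)*SS-.5); q=(q*16).round().astype(np.int32)
        ~~~~^^^^^
  File "h.py", line 10, in proj
    p,R,t=cam(n); c=np.atleast_2d(X)@R.T+t
          ~~~^^^
  File "h.py", line 4, in cam
    p=ctrl.camera_params(n); R=cv2.Rodrigues(np.array(p['rvec'],float))[0]; return p,R,np.array(p['tvec'],float).ravel()
ValueError: time passes only in moves, steps and waits
```

```bash
python3 - <<'E'
s=open('h.py').read()
s=s.replace("def cam(n):","import functools\n@functools.lru_cache\ndef cam(n):"); open('h.py','w').write(s)
s=open('fit.py').read()
s=s.replace("    return faces,top,slots,pins","""    else:
        for sx in(-40,40):
            for sy in(-28,28):
                pins.append(T([(sx+5*i,sy+10*j,z) for z in(58,92) for i,j in B]))
    return faces,top,slots,pins""")
s=s.replace("for s in pi: fill(s,7,True)","for s in pi:\n            fill(s,7,True)\n            if kind!='case': fill(s[4:],8)").replace("range(8)","range(9)")
open('fit.py','w').write(s)
E
python3 fit.py
```

```text
top case (array([ 521.49, -308.08,  -12.74]), np.float64(5.69))
top tray (array([552.29, 275.08,   7.11]), np.float64(7.91))
scene case (array([ 519.38, -312.98,  -12.64]), np.float64(5.02))
scene tray (array([550.05, 271.84,   7.17]), np.float64(8.91))
```

```bash
python3 - <<'E'
from h import *
for n,(x0,y0,w,h) in {'scene':(165,120,40,50),'top':(405,205,45,32)}.items():
    im,_=ctrl.grab_frame(n); np.save(n+'_b.npy',im)
    hsv=cv2.cvtColor(im,cv2.COLOR_RGB2HSV)[y0:y0+h,x0:x0+w]
    k=8; a=cv2.resize(im[y0:y0+h,x0:x0+w],None,fx=k,fy=k,interpolation=0)
    S=cv2.resize(hsv[...,1],None,fx=k,fy=k,interpolation=0)
    save(n[0]+'7.png',np.hstack([a,np.dstack([S]*3)]))
E
```

```text
(no output)
```

View pics/s7.png

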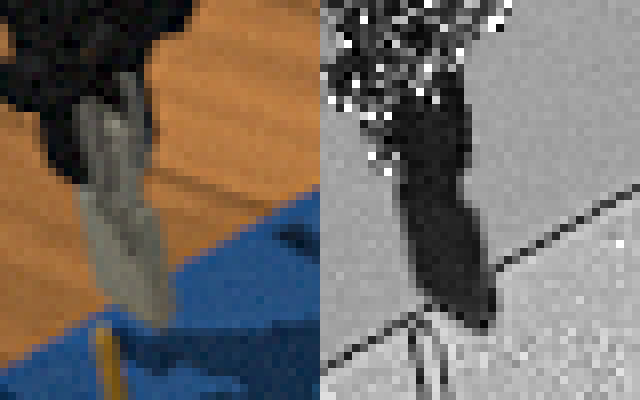

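View pics/t7.png

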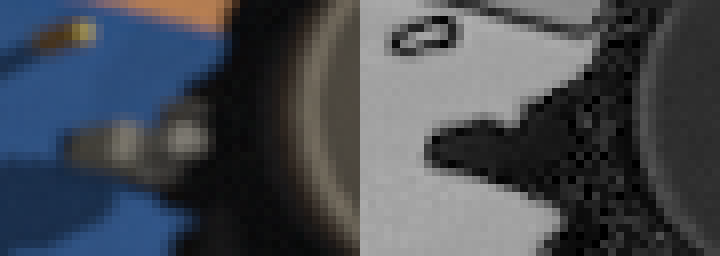

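```bash
cat > bfit.py <<'E'
from plan import *
from scipy.optimize import minimize
SS=8
def bfit(n,im,x0,y0,x1,y1,tf=57,z=True):
    p,R,o=cur(); M=R.as_matrix(); dn,jaw,wd=M.T
    S=cv2.cvtColor(im,cv2.COLOR_RGB2HSV)[y0:y1,x0:x1,1].astype(float); S=np.clip(S,20,120); h,w=S.shape
    def ren(q):
        L=np.zeros((h*SS,w*SS),np.uint8)
        for lv in(((tf,3,14),(tf-6,5,16)),((tf-6,5,16),(tf-48,5,16)),((tf-48,5,10),(tf-82,5,10))):
            X=np.array([p+[q[0],q[1],q[2]]+dn*hh+jaw*a*i+wd*b*j for hh,a,b in lv for i,j in((-1,-1),(1,-1),(1,1),(-1,1))])/1000
            u=(((proj(n,X)-[x0,y0]+.5)*SS-.5)*16).round().astype(np.int32)
            cv2.fillConvexPoly(L,cv2.convexHull(u).reshape(-1,1,2),1,shift=4)
        return cv2.resize(L.astype(np.float32),(w,h),interpolation=cv2.INTER_AREA)
    def cost(q):
        if len(q)==2: q=np.r_[q,0]
        A=ren(q); A=120-80*A; return np.minimum(abs(A-S),60).mean()
    best=None
    for s in((0,0),(2,2),(-2,2),(2,-2)):
        r=minimize(cost,s,method='Nelder-Mead',options=dict(initial_simplex=[s,(s[0]+2,s[1]),(s[0],s[1]+2)],xatol=.02))
        if best is None or r.fun<best.fun: best=r
    return best.x.round(2),round(best.fun,2)
if __name__=='__main__':
    print('scene',bfit('scene',np.load('scene_b.npy'),170,144,192,163))
    print('top',bfit('top',np.load('top_b.npy'),409,216,424,235))
E
python3 bfit.py
```

```text
scene (array([-3.35, -3.08]), np.float64(6.97))
top (array([-0.17,  1.84]), np.float64(3.8))
```

Both cameras agree on the blade's position relative to the slot: the tool must move about (-0.5, -3.1) mm. I'll correct that and then descend.

```bash
python3 - <<'E'
from plan import *
plan([555.0,-346.0,133],-12.7,1)
E
```

```text
now [ 555.  -342.8  134.4] jaw yaw -12.69 joints [ 56.  38. -39.  93.  27.  59.  -4.] F [ 0.3 -0.4 -0.7] w 8.8 rotvec [ 0.01 -0.07  0.02] t 12.125
world d [-0.  -3.2 -1.4] tr [[1.4, 0.7, 3.1]] rot each [0.01, -0.07, 0.02]
```

```bash
python3 -m creep '{"translation":[[1,0.5,3],[0,0,0]],"rot":[[0,0,0],[0,0,0]],"fingers":[0,0]}'; python3 - <<'E'
from plan import *
plan([555.0,-346.0,123],-12.7,1)
E
```

```text
t: 12.38
tcp_pos: [0.5548, -0.3462, 0.1334]
eef_rot: [-169.1, 89.9, 88.2]
ft_force: [-0.2, 1.0, -1.3]
grip_width: 0.106
now [ 554.8 -346.2  133.4] jaw yaw -12.7 joints [ 57.  39. -39.  92.  27.  59.  -3.] F [-0.2  1.  -1.3] w 9.0 rotvec [ 0.   -0.06  0.01] t 12.375
world d [  0.2   0.2 -10.4] tr [[10.4, 0.2, -0.2]] rot each [0.0, -0.06, 0.01]
```

```bash
python3 -m creep '{"translation":[[6,0,0],[6,0,0],[0,0,0]],"rot":[[0,0,0],[0,0,0],[0,0,0]],"fingers":[0,0,0]}'; python3 - <<'E'
from plan import *
plan([555.0,-346.0,112],-12.7,1)
E
```

```text
t: 12.75
tcp_pos: [0.5544, -0.3461, 0.1201]
eef_rot: [-147.4, 89.9, 109.8]
ft_force: [-0.3, 0.2, -2.1]
grip_width: 0.104
now [ 554.4 -346.1  120.1] jaw yaw -12.7 joints [ 56.  40. -38.  93.  28.  58.  -4.] F [-0.3  0.2 -2.1] w 8.9 rotvec [-0.   -0.07  0.05] t 12.75
world d [ 0.6  0.1 -8.1] tr [[8.1, 0.5, -0.2]] rot each [-0.0, -0.07, 0.05]
```

```bash
python3 -m creep '{"translation":[[4,0.5,0],[4,0.3,0],[0,0,0]],"rot":[[0,0,0],[0,0,0],[0,0,0]],"fingers":[0,0,0]}'; python3 - <<'E'
from plan import *
plan([555.0,-346.0,106],-12.7,1)
E
```

```text
t: 13.12
tcp_pos: [0.5553, -0.346, 0.1114]
eef_rot: [-145.3, 89.9, 112.0]
ft_force: [-0.4, 0.2, -1.9]
grip_width: 0.103
now [ 555.3 -346.   111.4] jaw yaw -12.69 joints [ 56.  40. -38.  93.  28.  57.  -4.] F [-0.4  0.2 -1.9] w 8.8 rotvec [ 0.01 -0.09  0.06] t 13.125
world d [-0.3  0.  -5.4] tr [[5.4, -0.3, 0.0]] rot each [0.01, -0.09, 0.06]
```

Foot is in, with no contact force. I'll go on slowly.

```bash
python3 -m creep '{"translation":[[3,-0.2,0],[3,0,0],[3,0,0],[0,0,0]],"rot":[[0,0,0],[0,0,0],[0,0,0],[0,0,0]],"fingers":[0,0,0,0]}'; python3 - <<'E'
from plan import *
plan([555.0,-346.0,96],-12.7,1)
E
```

```text
t: 13.62
tcp_pos: [0.5552, -0.3461, 0.1019]
eef_rot: [-150.6, 89.9, 106.7]
ft_force: [-0.2, -0.6, -1.6]
grip_width: 0.105
now [ 555.2 -346.1  101.9] jaw yaw -12.7 joints [ 56.  41. -38.  93.  29.  56.  -4.] F [-0.2 -0.6 -1.6] w 8.9 rotvec [ 0.   -0.08  0.05] t 13.625
world d [-0.2  0.1 -5.9] tr [[5.9, -0.2, -0.0]] rot each [0.0, -0.08, 0.05]
```

```bash
python3 -m creep '{"translation":[[5,-0.2,0],[5,0,0],[5,0,0],[5,0,0],[0,0,0]],"rot":[[0,0,0],[0,0,0],[0,0,0],[0,0,0],[0,0,0]],"fingers":[0,0,0,0,0]}'; python3 - <<'E'
from plan import *
plan([555.0,-346.0,68],-12.7,1)
E
```

```text
t: 14.25
tcp_pos: [0.5548, -0.346, 0.0802]
eef_rot: [-142.1, 89.9, 115.2]
ft_force: [0.4, 1.0, -2.3]
grip_width: 0.102
now [ 554.8 -346.    80.2] jaw yaw -12.7 joints [ 55.  42. -37.  94.  30.  54.  -5.] F [ 0.4  1.  -2.3] w 8.7 rotvec [ 0.   -0.09  0.07] t 14.25
world d [  0.2   0.  -12.2] tr [[12.2, 0.2, -0.0]] rot each [0.0, -0.09, 0.07]
```

```bash
python3 -m creep '{"translation":[[4,0.2,0],[4,0,0],[3,0,0],[2,0,0],[0,0,0]],"rot":[[0,0,0],[0,0,0],[0,0,0],[0,0,0],[0,0,0]],"fingers":[0,0,0,0,0]}'; python3 - <<'E'
from plan import *
plan([555.0,-346.0,67],-12.7,1)
E
```

```text
t: 14.88
tcp_pos: [0.5555, -0.3462, 0.0671]
eef_rot: [-163.8, 89.9, 93.5]
ft_force: [-0.2, 1.0, -1.0]
grip_width: 0.104
now [ 555.5 -346.2   67.1] jaw yaw -12.7 joints [ 55.  43. -36.  94.  31.  53.  -6.] F [-0.2  1.  -1. ] w 8.9 rotvec [ 0.   -0.07  0.02] t 14.875
world d [-0.5  0.2 -0.1] tr [[0.1, -0.5, -0.1]] rot each [0.0, -0.07, 0.02]
```

```bash
python3 -m creep '{"translation":[[1,0,0],[0.5,0,0],[0,0,0]],"rot":[[0,0,0],[0,0,0],[0,0,0]],"fingers":[0,0,0]}';  python3 -m creep '{"translation":[[0,0,0],[0,0,0],[0,0,0],[0,0,0]],"rot":[[0,0,0],[0,0,0],[0,0,0],[0,0,0]],"fingers":[12,20,35,35]}'
```

```text
t: 15.25
tcp_pos: [0.5555, -0.3462, 0.0671]
eef_rot: [-131.9, 90.0, 125.4]
ft_force: [-1.1, 1.0, -0.1]
grip_width: 0.103
t: 15.75
tcp_pos: [0.5563, -0.3466, 0.067]
eef_rot: [105.1, 89.9, 2.3]
ft_force: [-0.8, 0.9, 0.5]
grip_width: 0.408
```

```bash
python3 -m creep '{"translation":[[-10,0,0],[-15,0,0],[-20,0,0],[-25,0,0],[-30,0,0],[-30,0,0],[0,0,0]],"rot":[[0,0,0],[0,0,0],[0,0,0],[0,0,0],[0,0,0],[0,0,0],[0,0,0]],"fingers":[35,35,35,35,35,35,35]}'; python3 - <<'E'
from plan import *
plan([595.9,249.8,195],7.1,16)
for n in('scene','top'):
    im,d=ctrl.grab_frame(n); save(n[0]+'8.png',im)
E
```

```text
t: 16.62
tcp_pos: [0.5581, -0.3468, 0.2099]
eef_rot: [76.8, 89.5, -25.9]
ft_force: [-0.6, -0.2, 0.1]
grip_width: 0.411
now [ 558.1 -346.8  209.9] jaw yaw -12.66 joints [ 58.  34. -41.  89.  24.  66.  -1.] F [-0.6 -0.2  0.1] w 35.1 rotvec [-19.76   0.19  -0.44] t 16.625
world d [ 37.8 596.6 -14.9] tr [[0.8, -5.9, -36.9], [0.8, -5.1, -37.0], [0.8, -4.3, -37.1], [0.8, -3.5, -37.2], [0.9, -2.7, -37.3], [0.9, -1.9, -37.3], [0.9, -1.1, -37.3], [0.9, -0.3, -37.4], [0.9, 0.5, -37.4], [0.9, 1.4, -37.3], [0.9, 2.2, -37.3], [0.9, 3.0, -37.2], [0.9, 3.8, -37.2], [0.9, 4.6, -37.1], [0.9, 5.4, -37.0], [0.9, 6.2, -36.8]] rot each [-1.23, 0.01, -0.03]
```

View pics/s8.png

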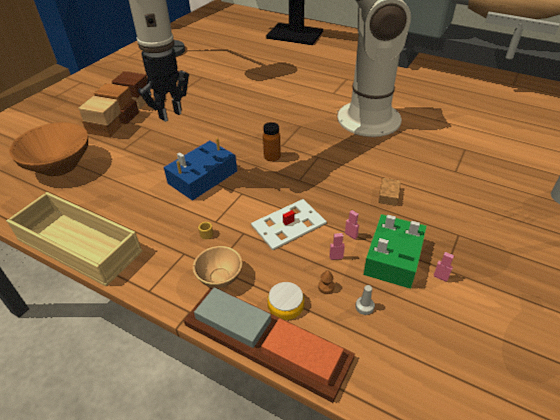

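The first blade stands in slot3, with its tang at (182,160). Now the second.

```bash
python3 -m creep '{"translation":[[0,-3,-20],[0,-5,-37],[0,-4.5,-37],[0,-3.5,-37],[0,-3,-37],[0,-2,-37],[0,-1,-37],[0,-0.5,-37],[0,0.5,-37],[0,1.5,-37],[0,2,-37],[0,3,-37],[0,4,-37],[0,4.5,-37],[0,5.5,-37],[0,6,-30],[0,0,0]],"rot":[[-1.2,0,0],[-1.2,0,0],[-1.2,0,0],[-1.2,0,0],[-1.2,0,0],[-1.2,0,0],[-1.2,0,0],[-1.2,0,0],[-1.2,0,0],[-1.2,0,0],[-1.2,0,0],[-1.2,0,0],[-1.2,0,0],[-1.2,0,0],[-1.2,0,0],[-1.2,0,0],[0,0,0]],"fingers":[35,35,35,35,35,35,35,35,35,35,35,35,35,35,35,35,35]}'; python3 - <<'E'
from plan import *
plan([595.9,249.8,150],7.1,3)
E
```

```text
t: 18.85
tcp_pos: [0.5604, 0.268, 0.192]
eef_rot: [-118.1, 88.0, 161.2]
ft_force: [-1.0, -0.6, 0.8]
grip_width: 0.409
now [560.4 268.  192. ] jaw yaw 9.36 joints [  8.  36. -50.  93.  28.  66. -40.] F [-1.  -0.6  0.8] w 34.9 rotvec [ 2.24 -0.91  1.79] t 18.85
world d [ 35.5 -18.2 -42. ] tr [[13.5, 11.1, 8.2], [13.7, 11.1, 7.9], [13.9, 11.0, 7.7]] rot each [0.75, -0.3, 0.6]
```

```bash
python3 -m creep '{"translation":[[14,11,8],[14,11,8],[14,11,8],[0,0,0]],"rot":[[0.8,-0.3,0.6],[0.8,-0.3,0.6],[0.8,-0.3,0.6],[0,0,0]],"fingers":[35,35,35,35]}'; python3 - <<'E'
from plan import *
plan([595.9,249.8,115],7.1,2)
E
```

```text
t: 19.35
tcp_pos: [0.597, 0.2432, 0.1429]
eef_rot: [-23.0, 89.7, -106.4]
ft_force: [0.2, 0.2, 0.4]
grip_width: 0.411
now [597.  243.2 142.9] jaw yaw 6.57 joints [  7.  40. -46.  93.  32.  61. -42.] F [0.2 0.2 0.4] w 35.1 rotvec [-0.53  0.3   0.13] t 19.35
world d [ -1.1   6.6 -27.9] tr [[13.9, -0.1, -3.4], [14.0, -0.1, -3.4]] rot each [-0.27, 0.15, 0.06]
```

```bash
python3 -m creep '{"translation":[[14,0,-3.5],[14,0,-3.5],[0,0,0]],"rot":[[-0.3,0.1,0],[-0.3,0.1,0],[0,0,0]],"fingers":[35,35,35]}'; python3 - <<'E'
from plan import *
plan([595.9,249.8,67],7.1,4)
E
```

```text
t: 19.73
tcp_pos: [0.5958, 0.2503, 0.1129]
eef_rot: [-71.9, 89.8, -154.8]
ft_force: [0.2, 0.5, 0.3]
grip_width: 0.411
now [595.8 250.3 112.9] jaw yaw 7.18 joints [  6.  42. -45.  94.  34.  59. -43.] F [0.2 0.5 0.3] w 35.1 rotvec [0.08 0.05 0.16] t 19.725
world d [  0.1  -0.5 -45.9] tr [[11.5, 0.0, 0.1], [11.5, 0.0, 0.1], [11.5, 0.0, 0.1], [11.5, 0.0, 0.1]] rot each [0.02, 0.01, 0.04]
```

```bash
python3 -m creep '{"translation":[[11,0,0],[11,0,0],[11,0,0],[10,0,0],[0,0,0]],"rot":[[0,0,0],[0,0,0],[0,0,0],[0,0,0],[0,0,0]],"fingers":[35,35,35,35,35]}'; python3 - <<'E'
from plan import *
plan([595.9,249.8,67],7.1,1)
E
```

```text
t: 20.35
tcp_pos: [0.5955, 0.2509, 0.0671]
eef_rot: [-73.6, 89.8, -156.4]
ft_force: [1.2, -0.6, 0.1]
grip_width: 0.405
now [595.5 250.9  67.1] jaw yaw 7.23 joints [  4.  45. -43.  95.  36.  55. -45.] F [ 1.2 -0.6  0.1] w 34.6 rotvec [0.13 0.04 0.15] t 20.35
world d [ 0.4 -1.1 -0.1] tr [[0.1, 0.3, 1.1]] rot each [0.13, 0.04, 0.15]
```

```bash
python3 -m creep '{"translation":[[0,0.3,1.1],[0,0,0],[0,0,0],[0,0,0],[0,0,0],[0,0,0]],"rot":[[0,0,0],[0,0,0],[0,0,0],[0,0,0],[0,0,0],[0,0,0]],"fingers":[25,10,0,0,0,0]}' 60; python3 - <<'E'
from plan import *
plan([595.9,249.8,100],7.1,3)
E
```

```text
t: 21.1
tcp_pos: [0.5962, 0.2498, 0.0677]
eef_rot: [-74.8, 89.9, -157.5]
ft_force: [0.0, 0.5, -1.2]
grip_width: 0.102
now [596.2 249.8  67.7] jaw yaw 7.22 joints [  5.  45. -43.  95.  36.  55. -45.] F [ 0.   0.5 -1.2] w 8.7 rotvec [0.12 0.03 0.1 ] t 21.1
world d [-0.3 -0.  32.3] tr [[-10.8, -0.1, -0.0], [-10.8, -0.1, -0.0], [-10.8, -0.1, -0.0]] rot each [0.04, 0.01, 0.03]
```

```bash
python3 -m creep '{"translation":[[-10,0,0],[-10,0,0],[-10,0,0],[-10,0,0],[-10,0,0],[-15,0,0],[-20,0,0],[-25,0,0],[-30,0,0],[0,0,0]],"rot":[[0,0,0],[0,0,0],[0,0,0],[0,0,0],[0,0,0],[0,0,0],[0,0,0],[0,0,0],[0,0,0],[0,0,0]],"fingers":[0,0,0,0,0,0,0,0,0,0]}'; python3 - <<'E'
from plan import *
plan([477.3,-328.5,200],-12.7,18)
im,d=ctrl.grab_frame('scene'); save('s9.png',im[100:300,200:480])
E
```

```text
t: 22.35
tcp_pos: [0.5972, 0.251, 0.2197]
eef_rot: [108.8, 89.9, 26.1]
ft_force: [-0.1, -0.2, -2.8]
grip_width: 0.107
now [597.2 251.  219.7] jaw yaw 7.26 joints [  8.  36. -49.  89.  28.  68. -39.] F [-0.1 -0.2 -2.8] w 9.1 rotvec [19.96 -0.06 -0.11] t 22.35
world d [-119.9 -579.5  -19.7] tr [[1.0, -10.7, 31.1], [1.1, -10.1, 31.3], [1.1, -9.5, 31.5], [1.1, -8.9, 31.7], [1.1, -8.2, 31.8], [1.1, -7.6, 32.0], [1.1, -7.0, 32.1], [1.1, -6.4, 32.3], [1.1, -5.8, 32.4], [1.1, -5.1, 32.5], [1.1, -4.5, 32.6], [1.1, -3.9, 32.6], [1.1, -3.2, 32.7], [1.1, -2.6, 32.8], [1.1, -2.0, 32.8], [1.1, -1.3, 32.8], [1.1, -0.7, 32.9], [1.1, -0.1, 32.9]] rot each [1.11, -0.0, -0.01]
```

View pics/s9.png

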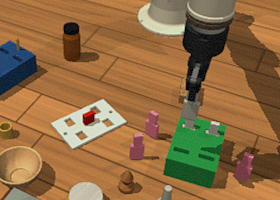

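```bash
python3 -m creep '{"translation":[[0,-3,10],[0,-6,20],[-1,-8,31],[-1,-8,31.5],[-1,-7.5,31.5],[-1,-7,32],[-1,-6,32],[-1,-5.5,32],[-1,-5,32],[-1,-4,32],[-1,-3.5,32.5],[-1,-3,32.5],[-1,-2,32.5],[-1,-1.5,32.5],[-1,-1,32.5],[-1,0,32.5],[0,0.5,33],[0,1,33],[0,0,20],[0,0,0]],"rot":[[1.1,0,0],[1.1,0,0],[1.1,0,0],[1.1,0,0],[1.1,0,0],[1.1,0,0],[1.1,0,0],[1.1,0,0],[1.1,0,0],[1.1,0,0],[1.1,0,0],[1.1,0,0],[1.1,0,0],[1.1,0,0],[1.1,0,0],[1.1,0,0],[1.1,0,0],[1,0,0],[0,0,0],[0,0,0]],"fingers":[0,0,0,0,0,0,0,0,0,0,0,0,0,0,0,0,0,0,0,0]}'; python3 - <<'E'
from plan import *
plan([477.3,-328.5,180],-12.7,4)
E
```

```text
t: 24.9
tcp_pos: [0.4595, -0.3434, 0.2119]
eef_rot: [-79.1, 87.5, 176.3]
ft_force: [0.4, 0.0, -1.2]
grip_width: 0.105
now [ 459.5 -343.4  211.9] jaw yaw -14.62 joints [ 65.  27. -41.  99.  20.  64.   2.] F [ 0.4  0.  -1.2] w 9.0 rotvec [-1.9   0.44  2.48] t 24.9
world d [ 17.8  14.9 -31.9] tr [[7.8, 3.7, -4.8], [7.8, 3.7, -4.7], [7.9, 3.6, -4.7], [7.9, 3.6, -4.7]] rot each [-0.48, 0.11, 0.62]
```

```bash
python3 -m creep '{"translation":[[8,3.5,-5],[8,3.5,-5],[8,3.5,-4.5],[8,3.5,-4.5],[0,0,0]],"rot":[[-0.5,0.1,0.6],[-0.5,0.1,0.6],[-0.5,0.1,0.6],[-0.5,0.1,0.6],[0,0,0]],"fingers":[0,0,0,0,0]}'; python3 - <<'E'
from plan import *
plan([477.3,-328.5,135],-12.7,4)
E
```

```text
t: 25.52
tcp_pos: [0.4794, -0.3204, 0.1765]
eef_rot: [172.9, 89.8, 71.0]
ft_force: [0.3, -0.1, -1.9]
grip_width: 0.103
now [ 479.4 -320.4  176.5] jaw yaw -11.97 joints [ 63.  28. -41. 102.  22.  58.   1.] F [ 0.3 -0.1 -1.9] w 8.8 rotvec [ 0.73 -0.19 -0.02] t 25.525
world d [ -2.1  -8.1 -41.5] tr [[10.4, -0.1, 2.1], [10.4, -0.1, 2.1], [10.4, -0.1, 2.1], [10.4, -0.1, 2.1]] rot each [0.18, -0.05, -0.01]
```

```bash
python3 -m creep '{"translation":[[10,0,2],[10,0,2],[10,0,2],[10,0,2],[0,0,0]],"rot":[[0.2,0,0],[0.2,0,0],[0.2,0,0],[0.2,0,0],[0,0,0]],"fingers":[0,0,0,0,0]}'; python3 - <<'E'
from plan import *
plan([477.3,-328.5,122],-12.7,2)
E
```

```text
t: 26.15
tcp_pos: [0.4771, -0.3297, 0.1333]
eef_rot: [-173.8, 89.8, 83.3]
ft_force: [0.0, -0.3, -1.0]
grip_width: 0.102
now [ 477.1 -329.7  133.3] jaw yaw -12.93 joints [ 62.  32. -39. 104.  24.  54.  -1.] F [ 0.  -0.3 -1. ] w 8.7 rotvec [-0.23 -0.16  0.02] t 26.15
world d [  0.2   1.2 -11.3] tr [[5.6, -0.0, -0.6], [5.6, -0.0, -0.6]] rot each [-0.11, -0.08, 0.01]
```

```bash
python3 -m creep '{"translation":[[5,0,-0.6],[5,0,-0.6],[0,0,0]],"rot":[[-0.1,-0.1,0],[-0.1,-0.1,0],[0,0,0]],"fingers":[0,0,0]}'; python3 - <<'E'
from plan import *
plan([477.3,-328.5,110],-12.7,3)
for n,(x0,y0) in {'scene':(150,110),'top':(360,200)}.items():
    im,d=ctrl.grab_frame(n); save(n[0]+'10.png',cv2.resize(im[y0:y0+90,x0:x0+90],None,fx=6,fy=6,interpolation=cv2.INTER_CUBIC))
E
```

```text
t: 26.52
tcp_pos: [0.4778, -0.3284, 0.123]
eef_rot: [28.5, 89.9, -74.2]
ft_force: [-0.5, 0.1, -2.5]
grip_width: 0.106
now [ 477.8 -328.4  123. ] jaw yaw -12.7 joints [ 61.  32. -39. 104.  25.  52.  -2.] F [-0.5  0.1 -2.5] w 9.1 rotvec [-0.    0.06 -0.03] t 26.525
world d [ -0.5  -0.1 -13. ] tr [[4.3, -0.2, 0.1], [4.3, -0.2, 0.1], [4.3, -0.2, 0.1]] rot each [-0.0, 0.02, -0.01]
```

View pics/s10.png

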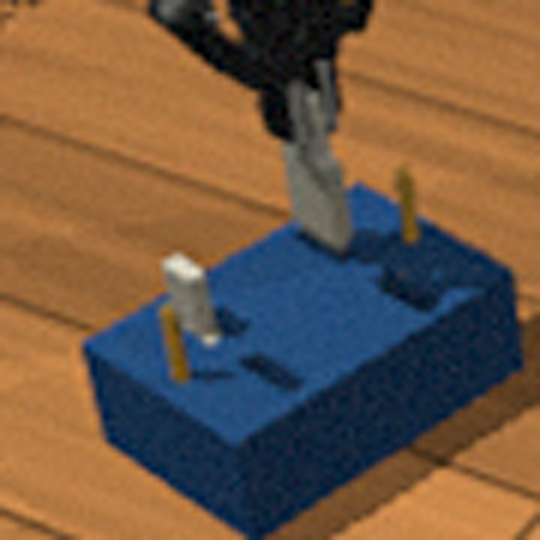

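View pics/t10.png

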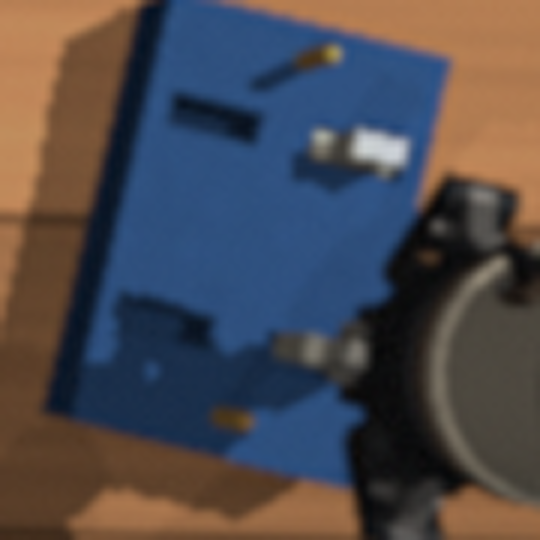

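The blade foot sits over slot1 in both views, and the first blade's tang is home in slot3. I'll descend.

```bash
python3 -m creep '{"translation":[[4,-0.3,0],[4,-0.1,0],[4,0,0],[0,0,0]],"rot":[[0,0,0],[0,0,0],[0,0,0],[0,0,0]],"fingers":[0,0,0,0]}'; python3 - <<'E'
from plan import *
plan([477.3,-328.5,100],-12.7,3)
E
```

```text
t: 27.12
tcp_pos: [0.4782, -0.329, 0.1115]
eef_rot: [49.0, 89.8, -53.7]
ft_force: [-0.6, 0.0, 1.3]
grip_width: 0.102
now [ 478.2 -329.   111.5] jaw yaw -12.72 joints [ 61.  33. -38. 104.  26.  51.  -2.] F [-0.6  0.   1.3] w 8.7 rotvec [-0.02  0.12 -0.14] t 27.125
world d [ -0.9   0.5 -11.5] tr [[3.8, -0.4, -0.1], [3.8, -0.3, -0.1], [3.8, -0.3, -0.1]] rot each [-0.01, 0.04, -0.05]
```

```bash
python3 -m creep '{"translation":[[-1,-0.8,-0.4],[2,-0.2,0],[2,0,0],[0,0,0]],"rot":[[0,0.1,-0.1],[0,0,0],[0,0,0],[0,0,0]],"fingers":[0,0,0,0]}'; python3 - <<'E'
from plan import *
plan([477.3,-328.5,100],-12.7,3)
E
```

```text
t: 27.62
tcp_pos: [0.477, -0.3284, 0.1078]
eef_rot: [61.9, 90.0, -40.8]
ft_force: [-0.1, -1.3, -1.0]
grip_width: 0.102
now [ 477.  -328.4  107.8] jaw yaw -12.73 joints [ 61.  34. -38. 105.  26.  51.  -2.] F [-0.1 -1.3 -1. ] w 8.7 rotvec [-0.03  0.   -0.01] t 27.625
world d [ 0.3 -0.1 -7.8] tr [[2.6, 0.1, 0.0], [2.6, 0.1, 0.0], [2.6, 0.1, 0.0]] rot each [-0.01, 0.0, -0.0]
```

```bash
python3 -m creep '{"translation":[[4,0.1,0],[4,0,0],[4,0,0],[5,0,0],[5,0,0],[0,0,0]],"rot":[[0,0,0],[0,0,0],[0,0,0],[0,0,0],[0,0,0],[0,0,0]],"fingers":[0,0,0,0,0,0]}'; python3 - <<'E'
from plan import *
plan([477.3,-328.5,68],-12.7,4)
E
```

```text
t: 28.38
tcp_pos: [0.4767, -0.3284, 0.0837]
eef_rot: [-108.5, 90.0, 148.7]
ft_force: [0.2, -1.0, -1.6]
grip_width: 0.099
now [ 476.7 -328.4   83.7] jaw yaw -12.73 joints [ 60.  35. -37. 105.  28.  49.  -3.] F [ 0.2 -1.  -1.6] w 8.5 rotvec [-0.03 -0.01  0.04] t 28.375
world d [  0.6  -0.1 -15.7] tr [[3.9, 0.2, 0.0], [3.9, 0.2, 0.0], [3.9, 0.2, 0.0], [3.9, 0.2, 0.0]] rot each [-0.01, -0.0, 0.01]
```

```bash
python3 -m creep '{"translation":[[4,0.2,0],[4,0,0],[4,0,0],[3,0,0],[2,0,0],[0,0,0]],"rot":[[0,0,0],[0,0,0],[0,0,0],[0,0,0],[0,0,0],[0,0,0]],"fingers":[0,0,0,0,0,0]}'; python3 - <<'E'
from plan import *
plan([477.3,-328.5,67],-12.7,1)
E
```

```text
t: 29.12
tcp_pos: [0.4775, -0.3286, 0.0678]
eef_rot: [-15.4, 89.9, -118.2]
ft_force: [-1.0, 1.3, -1.2]
grip_width: 0.102
now [ 477.5 -328.6   67.8] jaw yaw -12.73 joints [ 59.  37. -36. 106.  29.  47.  -4.] F [-1.   1.3 -1.2] w 8.7 rotvec [-0.03  0.07  0.02] t 29.125
world d [-0.2  0.1 -0.8] tr [[0.8, -0.2, -0.1]] rot each [-0.03, 0.07, 0.02]
```

```bash
python3 -m creep '{"translation":[[1,0,0],[0,0,0],[0,0,0],[0,0,0],[0,0,0],[-10,0,0],[-15,0,0],[-20,0,0],[-25,0,0],[-30,0,0],[-35,0,0],[0,0,0]],"rot":[[0,0,0],[0,0,0],[0,0,0],[0,0,0],[0,0,0],[0,0,0],[0,0,0],[0,0,0],[0,0,0],[0,0,0],[0,0,0],[0,0,0]],"fingers":[0,12,20,35,35,35,35,35,35,35,35,35]}'; python3 - <<'E'
from plan import *
plan([509.5,295.5,190],7.1,18)
im,d=ctrl.grab_frame('scene'); save('s11.png',im[100:300,120:480])
E
```

```text
t: 30.62
tcp_pos: [0.4801, -0.3288, 0.2149]
eef_rot: [57.8, 89.5, -44.9]
ft_force: [0.3, -0.1, -0.7]
grip_width: 0.411
now [ 480.1 -328.8  214.9] jaw yaw -12.66 joints [ 64.  26. -42. 100.  20.  61.   2.] F [ 0.3 -0.1 -0.7] w 35.1 rotvec [-19.76   0.32  -0.35] t 30.625
world d [ 29.4 624.3 -24.9] tr [[1.2, -6.0, -34.2], [1.2, -5.4, -34.3], [1.2, -4.7, -34.4], [1.2, -4.0, -34.5], [1.2, -3.4, -34.6], [1.3, -2.7, -34.6], [1.3, -2.1, -34.7], [1.3, -1.4, -34.7], [1.3, -0.7, -34.7], [1.3, -0.1, -34.7], [1.3, 0.6, -34.7], [1.3, 1.3, -34.7], [1.3, 1.9, -34.7], [1.3, 2.6, -34.6], [1.3, 3.3, -34.6], [1.4, 3.9, -34.5], [1.4, 4.6, -34.4], [1.4, 5.3, -34.3]] rot each [-1.1, 0.02, -0.02]
```

View pics/s11.png

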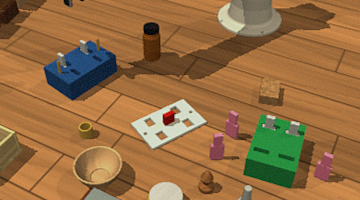

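Two blades are in. Next is the third, at tray (-40, +28).

```bash
python3 -m creep '{"translation":[[0,-3,-20],[0,-4,-33],[0,-3,-33],[0,-2.5,-33],[0,-2,-33],[0,-1,-33],[0,-0.5,-33],[0,0,-33],[0,1,-33],[0,1.5,-33],[0,2,-33],[0,3,-33],[0,3.5,-33],[0,4,-33],[0,5,-33],[0,5.5,-33],[0,6,-33],[0,6,-25],[0,0,0]],"rot":[[-1.1,0,0],[-1.1,0,0],[-1.1,0,0],[-1.1,0,0],[-1.1,0,0],[-1.1,0,0],[-1.1,0,0],[-1.1,0,0],[-1.1,0,0],[-1.1,0,0],[-1.1,0,0],[-1.1,0,0],[-1.1,0,0],[-1.1,0,0],[-1.1,0,0],[-1.1,0,0],[-1.1,0,0],[-1,0,0],[0,0,0]],"fingers":[35,35,35,35,35,35,35,35,35,35,35,35,35,35,35,35,35,35,35]}'; python3 - <<'E'
from plan import *
plan([509.5,295.5,150],7.1,3)
E
```

```text
t: 33.05
tcp_pos: [0.4796, 0.3109, 0.2011]
eef_rot: [-108.7, 88.3, 172.8]
ft_force: [0.8, 0.1, 0.4]
grip_width: 0.409
now [479.6 310.9 201.1] jaw yaw 11.49 joints [  5.  31. -54. 100.  26.  64. -46.] F [0.8 0.1 0.4] w 34.9 rotvec [ 4.38 -0.49  1.66] t 33.05
world d [ 29.9 -15.4 -51.1] tr [[16.7, 9.2, 7.2], [16.8, 9.3, 6.9], [16.9, 9.3, 6.6]] rot each [1.46, -0.16, 0.55]
```

```bash
python3 -m creep '{"translation":[[16,9,7],[16,9,7],[16,9,6.5],[0,0,0]],"rot":[[1.5,-0.2,0.5],[1.5,-0.2,0.5],[1.5,-0.1,0.5],[0,0,0]],"fingers":[35,35,35,35]}'; python3 - <<'E'
from plan import *
plan([509.5,295.5,112],7.1,3)
E
```

```text
t: 33.55
tcp_pos: [0.5088, 0.29, 0.1466]
eef_rot: [-40.1, 89.6, -123.6]
ft_force: [-0.8, -0.6, 0.6]
grip_width: 0.409
now [508.8 290.  146.6] jaw yaw 6.53 joints [  4.  35. -49. 102.  31.  58. -51.] F [-0.8 -0.6  0.6] w 34.9 rotvec [-0.57  0.32  0.27] t 33.55
world d [  0.7   5.5 -34.6] tr [[11.5, 0.5, -1.9], [11.5, 0.5, -1.8], [11.5, 0.5, -1.8]] rot each [-0.19, 0.11, 0.09]
```

```bash
python3 -m creep '{"translation":[[11,0.5,-2],[11,0.5,-2],[11,0.5,-2],[0,0,0]],"rot":[[-0.2,0.1,0.1],[-0.2,0.1,0.1],[-0.2,0.1,0.1],[0,0,0]],"fingers":[35,35,35,35]}'; python3 - <<'E'
from plan import *
plan([509.5,295.5,67.5],7.1,4)
E
```

```text
t: 34.05
tcp_pos: [0.5095, 0.2965, 0.1115]
eef_rot: [136.2, 89.9, 53.4]
ft_force: [-0.1, 0.2, 0.1]
grip_width: 0.414
now [509.5 296.5 111.5] jaw yaw 7.15 joints [  2.  37. -47. 103.  33.  55. -52.] F [-0.1  0.2  0.1] w 35.4 rotvec [ 0.05 -0.04 -0.04] t 34.05
world d [ -0.  -1. -44.] tr [[11.0, -0.0, 0.2], [11.0, -0.0, 0.2], [11.0, -0.0, 0.2], [11.0, -0.0, 0.2]] rot each [0.01, -0.01, -0.01]
```

```bash
python3 -m creep '{"translation":[[11,0,0.5],[11,0,0.5],[11,0,0],[9.5,0,0],[0,0,0]],"rot":[[0,0,0],[0,0,0],[0,0,0],[0,0,0],[0,0,0]],"fingers":[35,35,35,35,35]}'; python3 - <<'E'
from plan import *
plan([509.5,295.5,67.5],7.1,1)
E
```

```text
t: 34.67
tcp_pos: [0.5096, 0.2957, 0.066]
eef_rot: [133.3, 89.9, 50.5]
ft_force: [-0.7, 0.7, 0.6]
grip_width: 0.412
now [509.6 295.7  66. ] jaw yaw 7.17 joints [  0.  41. -45. 104.  36.  51. -55.] F [-0.7  0.7  0.6] w 35.1 rotvec [ 0.07 -0.04 -0.05] t 34.675
world d [-0.1 -0.2  1.5] tr [[-1.5, -0.1, 0.1]] rot each [0.07, -0.04, -0.05]
```

```bash
python3 -m creep '{"translation":[[-1.5,0,0],[0,0,0],[0,0,0],[0,0,0],[0,0,0],[0,0,0]],"rot":[[0,0,0],[0,0,0],[0,0,0],[0,0,0],[0,0,0],[0,0,0]],"fingers":[25,10,0,0,0,0]}' 60; python3 -m creep '{"translation":[[-10,0,0],[-10,0,0],[-10,0,0],[-10,0,0],[-10,0,0],[-15,0,0],[-20,0,0],[-25,0,0],[-30,0,0],[0,0,0]],"rot":[[0,0,0],[0,0,0],[0,0,0],[0,0,0],[0,0,0],[0,0,0],[0,0,0],[0,0,0],[0,0,0],[0,0,0]],"fingers":[0,0,0,0,0,0,0,0,0,0]}';  python3 - <<'E'
from plan import *
plan([567.7,-291.5,210],-12.7,18)
im,d=ctrl.grab_frame('scene'); save('s12.png',im[100:300,120:480])
E
```

```text
t: 35.42
tcp_pos: [0.5097, 0.2959, 0.0682]
eef_rot: [129.6, 89.9, 46.8]
ft_force: [-0.6, -0.4, -1.7]
grip_width: 0.106
t: 36.67
tcp_pos: [0.51, 0.2966, 0.2197]
eef_rot: [114.2, 89.7, 31.4]
ft_force: [0.3, 0.4, -3.3]
grip_width: 0.109
now [510.  296.6 219.7] jaw yaw 7.23 joints [  6.  30. -53.  98.  26.  65. -47.] F [ 0.3  0.4 -3.3] w 9.3 rotvec [19.93 -0.17 -0.26] t 36.675
world d [  57.7 -588.1   -9.7] tr [[0.5, -0.9, 32.8], [0.5, -0.3, 32.8], [0.5, 0.3, 32.8], [0.5, 1.0, 32.8], [0.5, 1.6, 32.8], [0.5, 2.2, 32.8], [0.5, 2.9, 32.7], [0.5, 3.5, 32.6], [0.5, 4.1, 32.6], [0.5, 4.8, 32.5], [0.5, 5.4, 32.4], [0.5, 6.0, 32.3], [0.5, 6.6, 32.2], [0.5, 7.3, 32.0], [0.5, 7.9, 31.9], [0.5, 8.5, 31.7], [0.5, 9.1, 31.5], [0.5, 9.7, 31.4]] rot each [1.11, -0.01, -0.01]
```

View pics/s12.png

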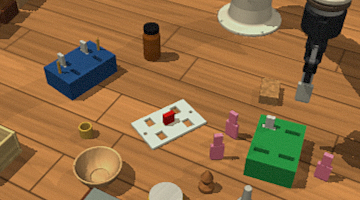

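```bash
python3 -m creep '{"translation":[[0,0,10],[0,0,20],[-1,1,31],[-1,1.5,31],[-1,2.5,31],[-1,3,31],[-1,4,31],[-1,4.5,31],[-1,5,31],[-1,6,31],[-1,6.5,31],[-1,7,31],[-1,8,31],[-1,8.5,31],[-1,9,31],[-1,9.5,31],[0,10,31],[0,10.5,31],[0,8,18],[0,0,0]],"rot":[[1.1,0,0],[1.1,0,0],[1.1,0,0],[1.1,0,0],[1.1,0,0],[1.1,0,0],[1.1,0,0],[1.1,0,0],[1.1,0,0],[1.1,0,0],[1.1,0,0],[1.1,0,0],[1.1,0,0],[1.1,0,0],[1.1,0,0],[1.1,0,0],[1,0,0],[0,0,0],[0,0,0],[0,0,0]],"fingers":[0,0,0,0,0,0,0,0,0,0,0,0,0,0,0,0,0,0,0,0]}'; python3 - <<'E'
from plan import *
plan([567.7,-291.5,180],-12.7,4)
E
```

```text
t: 39.22
tcp_pos: [0.565, -0.2952, 0.2138]
eef_rot: [-72.4, 88.2, -175.6]
ft_force: [-0.1, 0.5, -1.8]
grip_width: 0.103
now [ 565.  -295.2  213.8] jaw yaw -13.23 joints [ 53.  33. -41.  90.  24.  68.  -6.] F [-0.1  0.5 -1.8] w 8.8 rotvec [-0.52  0.52  1.67] t 39.225
world d [  2.7   3.7 -33.8] tr [[8.4, 0.7, -1.1], [8.4, 0.6, -1.1], [8.4, 0.6, -1.1], [8.5, 0.5, -1.1]] rot each [-0.13, 0.13, 0.42]
```

```bash
python3 -m creep '{"translation":[[12,0.5,-1],[12,0.5,-1],[12,0.5,-1],[12,0.5,-1],[12,0,0],[12,0,0],[0,0,0]],"rot":[[-0.1,0.1,0.4],[-0.1,0.1,0.4],[-0.1,0.1,0.4],[-0.1,0.1,0.4],[0,0,0],[0,0,0],[0,0,0]],"fingers":[0,0,0,0,0,0,0]}'; python3 - <<'E'
from plan import *
plan([567.7,-291.5,122],-12.7,3)
E
```

```text
t: 40.1
tcp_pos: [0.5667, -0.285, 0.1356]
eef_rot: [-120.9, 89.8, 136.7]
ft_force: [-0.1, 0.2, -1.4]
grip_width: 0.103
now [ 566.7 -285.   135.6] jaw yaw -12.36 joints [ 52.  37. -40.  95.  27.  58.  -9.] F [-0.1  0.2 -1.4] w 8.8 rotvec [ 0.34 -0.08  0.14] t 40.1
world d [  1.   -6.5 -13.6] tr [[4.5, 0.8, 2.0], [4.5, 0.8, 2.0], [4.5, 0.8, 2.0]] rot each [0.11, -0.03, 0.05]
```

```bash
python3 -m creep '{"translation":[[4,1,2],[4,1,2],[4,1,2],[0,0,0]],"rot":[[0.1,0,0],[0.1,0,0.1],[0.1,0,0],[0,0,0]],"fingers":[0,0,0,0]}'; python3 - <<'E'
from plan import *
plan([567.7,-291.5,118],-12.7,1)
E
```

```text
t: 40.6
tcp_pos: [0.5694, -0.2929, 0.1238]
eef_rot: [116.2, 89.9, 13.4]
ft_force: [-0.3, 0.7, -2.0]
grip_width: 0.097
now [ 569.4 -292.9  123.8] jaw yaw -12.73 joints [ 52.  38. -39.  95.  28.  57.  -9.] F [-0.3  0.7 -2. ] w 8.3 rotvec [-0.03 -0.04 -0.08] t 40.6
world d [-1.7  1.4 -5.8] tr [[5.8, -1.9, -1.0]] rot each [-0.03, -0.04, -0.08]
```

```bash
python3 -m creep '{"translation":[[1.5,-1.7,-1],[3,-0.2,0],[0,0,0]],"rot":[[0,0,0],[0,0,0],[0,0,0]],"fingers":[0,0,0]}'; python3 - <<'E'
from plan import *
plan([567.7,-291.5,113],-12.7,1)
im,d=ctrl.grab_frame('scene'); x0,y0=150,110; save('s13.png',cv2.resize(im[y0:y0+90,x0:x0+90],None,fx=6,fy=6,interpolation=cv2.INTER_CUBIC))
E
```

```text
t: 40.98
tcp_pos: [0.5678, -0.2913, 0.1194]
eef_rot: [110.1, 89.9, 7.4]
ft_force: [-1.1, 0.1, -2.7]
grip_width: 0.103
now [ 567.8 -291.3  119.4] jaw yaw -12.72 joints [ 52.  38. -39.  95.  28.  56.  -9.] F [-1.1  0.1 -2.7] w 8.8 rotvec [-0.02 -0.04 -0.11] t 40.975
world d [-0.1 -0.2 -6.4] tr [[6.4, -0.0, 0.2]] rot each [-0.02, -0.04, -0.11]
```

View pics/s13.png

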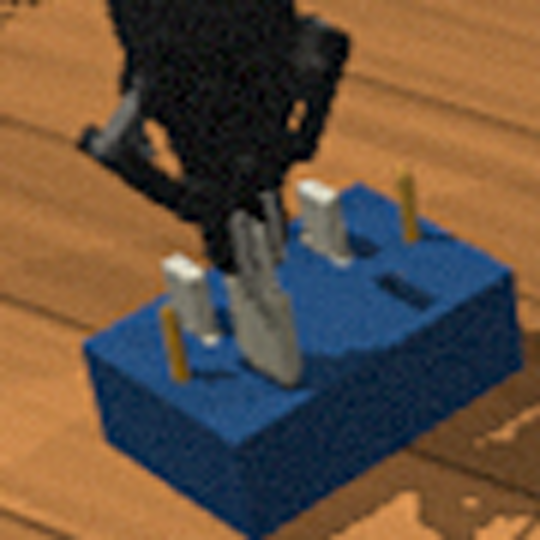

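The foot is over slot4, whose mouth was at crop (245..300, 355..390). I'll descend.

```bash
python3 -m creep '{"translation":[[4,0,0],[4,0,0],[3,0,0],[0,0,0]],"rot":[[0,0,0],[0,0,0],[0,0,0],[0,0,0]],"fingers":[0,0,0,0]}'; python3 - <<'E'
from plan import *
plan([567.7,-291.5,100],-12.7,1)
E
```

```text
t: 41.52
tcp_pos: [0.5678, -0.2912, 0.1078]
eef_rot: [107.9, 89.9, 5.2]
ft_force: [0.6, 0.0, -1.4]
grip_width: 0.105
now [ 567.8 -291.2  107.8] jaw yaw -12.72 joints [ 52.  39. -39.  96.  28.  55. -10.] F [ 0.6  0.  -1.4] w 9.0 rotvec [-0.02 -0.04 -0.11] t 41.525
world d [-0.1 -0.3 -7.8] tr [[7.8, -0.1, 0.3]] rot each [-0.02, -0.04, -0.11]
```

```bash
python3 -m creep '{"translation":[[4,0,0.2],[4,0,0],[5,0,0],[5,0,0],[5,0,0],[0,0,0]],"rot":[[0,0,0],[0,0,0],[0,0,0],[0,0,0],[0,0,0],[0,0,0]],"fingers":[0,0,0,0,0,0]}'; python3 - <<'E'
from plan import *
plan([567.7,-291.5,69],-12.7,1)
E
```

```text
t: 42.28
tcp_pos: [0.5676, -0.2914, 0.0826]
eef_rot: [120.9, 89.9, 18.2]
ft_force: [-0.6, 0.2, -2.6]
grip_width: 0.104
now [ 567.6 -291.4   82.6] jaw yaw -12.72 joints [ 51.  41. -37.  97.  30.  53. -11.] F [-0.6  0.2 -2.6] w 8.9 rotvec [-0.02 -0.05 -0.08] t 42.275
world d [  0.1  -0.1 -13.6] tr [[13.6, 0.1, 0.1]] rot each [-0.02, -0.05, -0.08]
```

```bash
python3 -m creep '{"translation":[[4,0,0],[4,0,0],[4,0,0],[2,0,0],[1,0,0],[0,0,0]],"rot":[[0,0,0],[0,0,0],[0,0,0],[0,0,0],[0,0,0],[0,0,0]],"fingers":[0,0,0,0,0,0]}'
```

```text
t: 43.02
tcp_pos: [0.5679, -0.2915, 0.0683]
eef_rot: [87.2, 89.9, -15.5]
ft_force: [-0.3, 0.7, -2.1]
grip_width: 0.099
```

```bash
python3 -m creep '{"translation":[[1,0,0],[0,0,0],[0,0,0],[0,0,0],[0,0,0],[-10,0,0],[-15,0,0],[-20,0,0],[-25,0,0],[-30,0,0],[-35,0,0],[0,0,0]],"rot":[[0,0,0],[0,0,0],[0,0,0],[0,0,0],[0,0,0],[0,0,0],[0,0,0],[0,0,0],[0,0,0],[0,0,0],[0,0,0],[0,0,0]],"fingers":[0,12,20,35,35,35,35,35,35,35,35,35]}'; python3 - <<'E'
from plan import *
plan([516.5,239.9,200],7.1,17)
im,d=ctrl.grab_frame('scene'); save('s14.png',im[100:300,120:480])
E
```

```text
t: 44.52
tcp_pos: [0.5708, -0.2916, 0.2165]
eef_rot: [79.1, 89.3, -23.5]
ft_force: [0.2, -0.5, 0.2]
grip_width: 0.408
now [ 570.8 -291.6  216.5] jaw yaw -12.67 joints [ 54.  32. -42.  91.  23.  65.  -6.] F [ 0.2 -0.5  0.2] w 34.8 rotvec [-19.77   0.23  -0.62] t 44.525
world d [-54.3 531.5 -16.5] tr [[0.8, -10.0, -29.8], [0.8, -9.4, -30.0], [0.8, -8.8, -30.2], [0.8, -8.2, -30.4], [0.8, -7.5, -30.5], [0.9, -6.9, -30.7], [0.9, -6.3, -30.8], [0.9, -5.7, -30.9], [0.9, -5.0, -31.0], [0.9, -4.4, -31.1], [0.9, -3.8, -31.2], [0.9, -3.1, -31.3], [0.9, -2.5, -31.3], [0.9, -1.9, -31.4], [0.9, -1.2, -31.4], [1.0, -0.6, -31.4], [1.0, 0.1, -31.4]] rot each [-1.16, 0.01, -0.04]
```

View pics/s14.png

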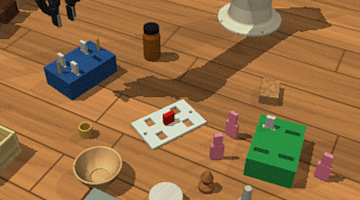

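Three are in. Now for the last blade, at tray (-40, -28).

```bash
python3 -m creep '{"translation":[[0,-5,-18],[0,-8,-29],[0,-7.5,-29],[0,-7,-29],[0,-6,-29],[0,-5.5,-29],[0,-5,-29],[0,-4.5,-29],[0,-4,-29],[0,-3,-29],[0,-2.5,-29],[0,-2,-29],[0,-1,-29],[0,-0.5,-29],[0,0,-29],[0,1,-29],[0,1.5,-29],[0,2,-18],[0,0,0]],"rot":[[-1.1,0,0],[-1.1,0,0],[-1.1,0,0],[-1.1,0,0],[-1.1,0,0],[-1.1,0,0],[-1.1,0,0],[-1.1,0,0],[-1.1,0,0],[-1.1,0,0],[-1.1,0,0],[-1.1,0,0],[-1.1,0,0],[-1.1,0,0],[-1.1,0,0],[-1.1,0,0],[-1.1,0,0],[0,0,0],[0,0,0]],"fingers":[35,35,35,35,35,35,35,35,35,35,35,35,35,35,35,35,35,35,35]}'; python3 - <<'E'
from plan import *
plan([516.5,239.9,150],7.1,3)
E
```

```text
t: 46.95
tcp_pos: [0.5239, 0.2542, 0.2121]
eef_rot: [94.9, 89.7, 12.9]
ft_force: [0.0, -0.6, -0.5]
grip_width: 0.408
now [523.9 254.2 212.1] jaw yaw 8.0 joints [ 11.  30. -53. 100.  26.  63. -42.] F [ 0.  -0.6 -0.5] w 34.8 rotvec [ 0.9  -0.03 -0.3 ] t 46.95
world d [ -7.4 -14.3 -62.1] tr [[20.7, -3.2, 4.4], [20.7, -3.2, 4.4], [20.7, -3.1, 4.4]] rot each [0.3, -0.01, -0.1]
```

```bash
python3 -m creep '{"translation":[[20,-3,4],[20,-3,4],[20,-3,4],[0,0,0]],"rot":[[0.3,0,-0.1],[0.3,0,-0.1],[0.3,0,-0.1],[0,0,0]],"fingers":[35,35,35,35]}'; python3 - <<'E'
from plan import *
plan([516.5,239.9,112],7.1,3)
E
```

```text
t: 47.45
tcp_pos: [0.5151, 0.235, 0.1461]
eef_rot: [-44.2, 89.7, -127.4]
ft_force: [-0.4, 0.0, 0.9]
grip_width: 0.413
now [515.1 235.  146.1] jaw yaw 6.8 joints [ 10.  33. -50. 105.  30.  57. -45.] F [-0.4  0.   0.9] w 35.3 rotvec [-0.3   0.23  0.22] t 47.45
world d [  1.4   4.9 -34.1] tr [[11.4, 0.7, -1.6], [11.4, 0.7, -1.6], [11.4, 0.7, -1.6]] rot each [-0.1, 0.08, 0.07]
```

```bash
python3 -m creep '{"translation":[[11,0.7,-1.6],[11,0.7,-1.6],[11,0.7,-1.6],[0,0,0]],"rot":[[-0.1,0.1,0.1],[-0.1,0.1,0.1],[-0.1,0,0],[0,0,0]],"fingers":[35,35,35,35]}'; python3 - <<'E'
from plan import *
plan([516.5,239.9,68],7.1,4)
E
```

```text
t: 47.95
tcp_pos: [0.5174, 0.2396, 0.1112]
eef_rot: [85.7, 90.0, 2.8]
ft_force: [-1.2, 0.2, 0.4]
grip_width: 0.409
now [517.4 239.6 111.2] jaw yaw 7.02 joints [  8.  36. -48. 106.  33.  53. -47.] F [-1.2  0.2  0.4] w 34.9 rotvec [-0.08  0.   -0.05] t 47.95
world d [ -0.9   0.3 -43.2] tr [[10.8, -0.2, -0.1], [10.8, -0.2, -0.1], [10.8, -0.2, -0.1], [10.8, -0.2, -0.1]] rot each [-0.02, 0.0, -0.01]
```

```bash
python3 -m creep '{"translation":[[11,-0.5,0],[11,-0.3,0],[10,0,0],[10,0,0],[0,0,0]],"rot":[[0,0,0],[0,0,0],[0,0,0],[0,0,0],[0,0,0]],"fingers":[35,35,35,35,35]}'; python3 - <<'E'
from plan import *
plan([516.5,239.9,68],7.1,1)
E
```

```text
t: 48.58
tcp_pos: [0.5167, 0.2398, 0.0663]
eef_rot: [92.5, 89.9, 9.5]
ft_force: [0.5, -0.7, 0.1]
grip_width: 0.407
now [516.7 239.8  66.3] jaw yaw 7.05 joints [  6.  39. -45. 107.  36.  49. -50.] F [ 0.5 -0.7  0.1] w 34.7 rotvec [-0.05 -0.   -0.06] t 48.575
world d [-0.2  0.1  1.7] tr [[-1.7, -0.2, -0.1]] rot each [-0.05, -0.0, -0.06]
```

```bash
python3 -m creep '{"translation":[[-1.5,0,0],[0,0,0],[0,0,0],[0,0,0],[0,0,0],[0,0,0]],"rot":[[0,0,0],[0,0,0],[0,0,0],[0,0,0],[0,0,0],[0,0,0]],"fingers":[25,10,0,0,0,0]}' 60; python3 -m creep '{"translation":[[-10,0,0],[-10,0,0],[-10,0,0],[-10,0,0],[-10,0,0],[-15,0,0],[-20,0,0],[-25,0,0],[-30,0,0],[0,0,0]],"rot":[[0,0,0],[0,0,0],[0,0,0],[0,0,0],[0,0,0],[0,0,0],[0,0,0],[0,0,0],[0,0,0],[0,0,0]],"fingers":[0,0,0,0,0,0,0,0,0,0]}';  python3 - <<'E'
from plan import *
plan([489.7,-273.9,210],-12.7,17)
im,d=ctrl.grab_frame('scene'); save('s15.png',im[100:300,120:480])
E
```

```text
t: 49.32
tcp_pos: [0.5168, 0.24, 0.0685]
eef_rot: [100.6, 89.9, 17.6]
ft_force: [0.4, -0.7, -1.4]
grip_width: 0.101
t: 50.58
tcp_pos: [0.5172, 0.2408, 0.22]
eef_rot: [100.4, 89.7, 17.5]
ft_force: [0.4, -0.1, -2.2]
grip_width: 0.1
now [517.2 240.8 220. ] jaw yaw 7.1 joints [ 13.  28. -53. 101.  25.  63. -42.] F [ 0.4 -0.1 -2.2] w 8.6 rotvec [19.8  -0.11 -0.29] t 50.575
world d [ -27.5 -514.7  -10. ] tr [[0.5, -5.3, 29.8], [0.5, -4.7, 29.9], [0.5, -4.1, 30.0], [0.5, -3.5, 30.1], [0.5, -2.9, 30.2], [0.6, -2.3, 30.2], [0.6, -1.7, 30.3], [0.6, -1.1, 30.3], [0.6, -0.4, 30.3], [0.6, 0.2, 30.3], [0.6, 0.8, 30.3], [0.6, 1.4, 30.3], [0.6, 2.0, 30.3], [0.6, 2.6, 30.2], [0.6, 3.2, 30.1], [0.6, 3.9, 30.1], [0.6, 4.5, 30.0]] rot each [1.16, -0.01, -0.02]
```

View pics/s15.png

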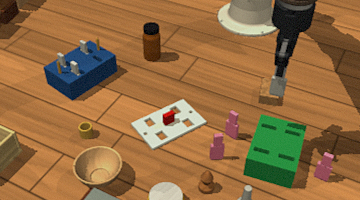

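```bash
python3 -m creep '{"translation":[[0,-2,10],[0,-3,20],[-1,-3.5,28],[-1,-3,28],[-1,-2,28],[-1,-1.5,28],[-1,-1,28],[-1,-0.5,28],[-1,0.5,28],[-1,1,28],[-1,2,28],[-1,2.5,28],[-1,3,28],[-1,4,28],[-1,4.5,28],[-1,5,28],[0,5.5,28],[0,6,28],[0,4,18],[0,0,0]],"rot":[[1.1,0,0],[1.1,0,0],[1.1,0,0],[1.1,0,0],[1.1,0,0],[1.1,0,0],[1.1,0,0],[1.1,0,0],[1.1,0,0],[1.1,0,0],[1.1,0,0],[1.1,0,0],[1.1,0,0],[1.1,0,0],[1.1,0,0],[1.1,0,0],[1,0,0],[0,0,0],[0,0,0],[0,0,0]],"fingers":[0,0,0,0,0,0,0,0,0,0,0,0,0,0,0,0,0,0,0,0]}'; python3 - <<'E'
from plan import *
plan([489.7,-273.9,135],-12.7,8)
E
```

```text
t: 53.12
tcp_pos: [0.487, -0.2933, 0.2164]
eef_rot: [-76.4, 88.3, -179.7]
ft_force: [-0.4, 1.1, -2.1]
grip_width: 0.106
now [ 487.  -293.3  216.4] jaw yaw -13.33 joints [ 61.  26. -43. 100.  20.  63.  -2.] F [-0.4  1.1 -2.1] w 9.1 rotvec [-0.62  0.39  1.65] t 53.125
world d [  2.7  19.4 -81.4] tr [[10.2, 0.1, -2.5], [10.2, 0.0, -2.5], [10.2, -0.0, -2.5], [10.2, -0.0, -2.5], [10.2, -0.1, -2.5], [10.2, -0.1, -2.5], [10.2, -0.1, -2.5], [10.2, -0.2, -2.4]] rot each [-0.08, 0.05, 0.21]
```

```bash
python3 -m creep '{"translation":[[4,0,-6],[6,0,-6],[10,0,-4],[10,0,-2],[10,0,0],[10,0,0],[10,0,0],[0,0,0]],"rot":[[-0.1,0,0.3],[-0.1,0.1,0.3],[-0.1,0.1,0.3],[-0.1,0.1,0.3],[-0.1,0.1,0.2],[0,0,0.2],[0,0,0],[0,0,0]],"fingers":[0,0,0,0,0,0,0,0]}'; python3 - <<'E'
from plan import *
plan([489.7,-273.9,128],-12.7,4)
E
```

```text
t: 54.12
tcp_pos: [0.4907, -0.2692, 0.1512]
eef_rot: [-160.9, 89.8, 96.7]
ft_force: [-0.0, -0.0, -1.5]
grip_width: 0.104
now [ 490.7 -269.2  151.2] jaw yaw -12.41 joints [ 58.  29. -41. 106.  23.  54.  -6.] F [-0.  -0.  -1.5] w 8.9 rotvec [ 0.29 -0.17  0.06] t 54.125
world d [ -1.   -4.7 -23.2] tr [[5.8, 0.0, 1.2], [5.8, 0.0, 1.2], [5.8, 0.0, 1.2], [5.8, 0.0, 1.2]] rot each [0.07, -0.04, 0.02]
```

```bash
python3 -m creep '{"translation":[[6,0,1.2],[6,0,1.2],[6,0,1.2],[6,0,1.2],[0,0,0]],"rot":[[0.1,0,0],[0.1,-0.1,0],[0,0,0],[0,0,0],[0,0,0]],"fingers":[0,0,0,0,0]}'; python3 - <<'E'
from plan import *
plan([489.7,-273.9,120],-12.7,1)
E
```

```text
t: 54.75
tcp_pos: [0.4901, -0.2749, 0.126]
eef_rot: [178.3, 90.0, 75.6]
ft_force: [0.0, -0.2, -1.4]
grip_width: 0.104
now [ 490.1 -274.9  126. ] jaw yaw -12.68 joints [ 58.  31. -40. 106.  25.  52.  -7.] F [ 0.  -0.2 -1.4] w 8.9 rotvec [ 0.02 -0.04 -0.  ] t 54.75
world d [-0.4  1.  -6. ] tr [[6.0, -0.6, -0.9]] rot each [0.02, -0.04, -0.0]
```

```bash
python3 -m creep '{"translation":[[3,-0.6,-0.9],[3,0,0],[0,0,0]],"rot":[[0,0,0],[0,0,0],[0,0,0]],"fingers":[0,0,0]}'; python3 - <<'E'
from plan import *
plan([489.7,-273.9,113],-12.7,1)
im,d=ctrl.grab_frame('scene'); x0,y0=150,110; save('s16.png',cv2.resize(im[y0:y0+90,x0:x0+90],None,fx=6,fy=6,interpolation=cv2.INTER_CUBIC))
E
```

```text
t: 55.12
tcp_pos: [0.4899, -0.2737, 0.1199]
eef_rot: [139.4, 90.0, 36.7]
ft_force: [-0.2, 0.7, -1.9]
grip_width: 0.099
now [ 489.9 -273.7  119.9] jaw yaw -12.66 joints [ 57.  31. -40. 107.  25.  51.  -7.] F [-0.2  0.7 -1.9] w 8.4 rotvec [ 0.04 -0.04 -0.03] t 55.125
world d [-0.2 -0.2 -6.9] tr [[6.9, -0.2, 0.2]] rot each [0.04, -0.04, -0.03]
```

View pics/s16.png

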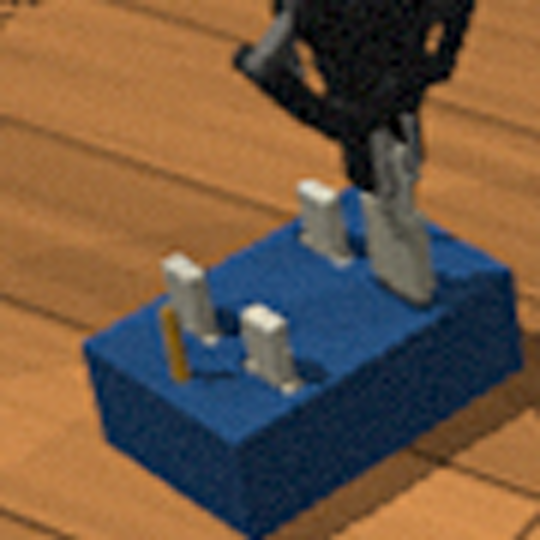

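The blade foot is over slot2, and the other three tangs are seated.

```bash
python3 -m creep '{"translation":[[4,-0.2,0.1],[4,0,0],[3,0,0],[0,0,0]],"rot":[[0,0,0],[0,0,0],[0,0,0],[0,0,0]],"fingers":[0,0,0,0]}'; python3 - <<'E'
from plan import *
plan([489.7,-273.9,100],-12.7,1)
E
```

```text
t: 55.68
tcp_pos: [0.4898, -0.2738, 0.1084]
eef_rot: [120.4, 89.9, 17.8]
ft_force: [1.3, -0.6, -1.2]
grip_width: 0.103
now [ 489.8 -273.8  108.4] jaw yaw -12.67 joints [ 57.  32. -39. 107.  26.  50.  -8.] F [ 1.3 -0.6 -1.2] w 8.8 rotvec [ 0.03 -0.03 -0.05] t 55.675
world d [-0.1 -0.1 -8.4] tr [[8.4, -0.1, 0.1]] rot each [0.03, -0.03, -0.05]
```

```bash
python3 -m creep '{"translation":[[4,0,0],[4,0,0],[5,0,0],[5,0,0],[5,0,0],[0,0,0]],"rot":[[0,0,0],[0,0,0],[0,0,0],[0,0,0],[0,0,0],[0,0,0]],"fingers":[0,0,0,0,0,0]}'; python3 - <<'E'
from plan import *
plan([489.7,-273.9,69],-12.7,1)
E
```

```text
t: 56.42
tcp_pos: [0.4896, -0.2738, 0.0834]
eef_rot: [159.7, 90.0, 57.0]
ft_force: [-0.5, -0.9, -1.7]
grip_width: 0.104
now [ 489.6 -273.8   83.4] jaw yaw -12.67 joints [ 56.  34. -38. 108.  28.  47.  -9.] F [-0.5 -0.9 -1.7] w 8.8 rotvec [ 0.03 -0.04 -0.02] t 56.425
world d [  0.1  -0.1 -14.4] tr [[14.4, 0.1, 0.1]] rot each [0.03, -0.04, -0.02]
```

```bash
python3 -m creep '{"translation":[[4,0,0],[4,0,0],[4,0,0],[2,0,0],[1,0,0],[1,0,0],[0,0,0]],"rot":[[0,0,0],[0,0,0],[0,0,0],[0,0,0],[0,0,0],[0,0,0],[0,0,0]],"fingers":[0,0,0,0,0,0,0]}'; python3 -m creep '{"translation":[[0,0,0],[0,0,0],[0,0,0],[0,0,0],[-10,0,0],[-15,0,0],[-20,0,0],[-25,0,0],[-30,0,0],[-35,0,0],[0,0,0]],"rot":[[0,0,0],[0,0,0],[0,0,0],[0,0,0],[0,0,0],[0,0,0],[0,0,0],[0,0,0],[0,0,0],[0,0,0],[0,0,0]],"fingers":[12,20,35,35,35,35,35,35,35,35,35]}'
python3 - <<'E'
from plan import *
for n in('scene','top'):
    im,d=ctrl.grab_frame(n); save(n[0]+'17.png',im); np.savez(n+'17.npz',im=im,d=d)
E
```

```text
t: 57.3
tcp_pos: [0.4899, -0.2739, 0.0686]
eef_rot: [5.7, 89.9, -97.0]
ft_force: [-1.3, -0.2, -2.1]
grip_width: 0.099
t: 58.68
tcp_pos: [0.4926, -0.274, 0.2164]
eef_rot: [67.9, 89.5, -34.7]
ft_force: [0.4, 0.2, -0.1]
grip_width: 0.408
```

View pics/s17.png

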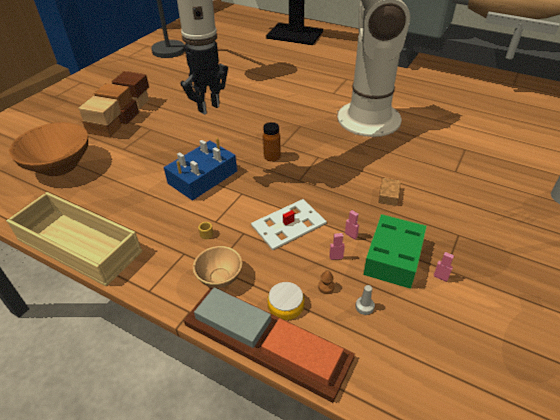

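View pics/t17.png

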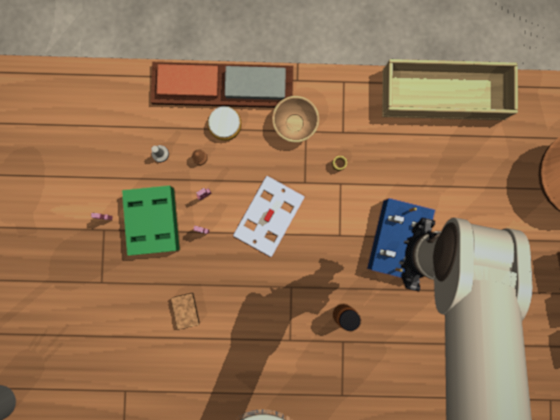

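All four tangs stand in the blue case, at scene (182,160), (194,168), (203,147) and (216,155). The green pockets are empty, and the keeper is still at scene (288,222), top (268,216). Now I'll fit the keeper pose in both cameras.

```bash
cat > kfit.py <<'E'
from h import *
from scipy.optimize import minimize
SS=8
def kmodel(c0,yaw,z0):
    a=np.radians(yaw); Rm=np.array([[np.cos(a),-np.sin(a)],[np.sin(a),np.cos(a)]])
    T=lambda L:np.array([np.r_[np.array(c0)+Rm@np.array(s[:2]),s[2]+z0]/1000 for s in L])
    B=[(-1,-1),(1,-1),(1,1),(-1,1)]
    body=T([(82*i,52*j,z) for z in(0,8) for i,j in B]); top=T([(82*i,52*j,8) for i,j in B])
    win=[T([(sx+10*i,sy+14*j,8) for i,j in B]) for sx in(-40,40) for sy in(-28,28)]
    hol=[T([(s+5*np.cos(t),5*np.sin(t),8) for t in np.linspace(0,6.28,17)[:-1]]) for s in(-70,70)]
    bar=T([(15*i,7*j,z) for z in(8,40) for i,j in B]); bt=T([(15*i,7*j,40) for i,j in B])
    return body,top,win,hol,bar,bt
def kfit(n,im,c0,yaw,z0=0,usebar=True):
    uv=proj(n,np.vstack(kmodel(c0,yaw,z0)[:1])); x0,y0=(uv.min(0)-5).astype(int); x1,y1=(uv.max(0)+6).astype(int)
    crop=im[y0:y1,x0:x1].astype(float); h,w=crop.shape[:2]
    mm=np.zeros((h,w),np.uint8); cv2.fillConvexPoly(mm,cv2.convexHull((uv-[x0,y0]).round().astype(np.int32)),1); mm=cv2.dilate(mm,np.ones((7,7)))>0
    def ren(p):
        body,top,win,hol,bar,bt=kmodel(p[:2],p[2],z0); L=np.zeros((h*SS,w*SS),np.uint8)
        def fill(X,l,hull=False):
            q=(((proj(n,X)-[x0,y0]+.5)*SS-.5)*16).round().astype(np.int32)
            if hull: q=cv2.convexHull(q)
            cv2.fillConvexPoly(L,q.reshape(-1,1,2),l,shift=4)
        fill(body,1,True); fill(top,2)
        for s in win: fill(s,3)
        for s in hol: fill(s,4)
        fill(bar,5,True); fill(bt,6)
        return np.stack([cv2.resize((L==k).astype(np.float32),(w,h),interpolation=cv2.INTER_AREA) for k in range(7)],-1)
    def cost(p):
        A=ren(p)[mm]; A=A[:,A.sum(0)>1]; b=crop[mm]
        x,*_=np.linalg.lstsq(A,b,rcond=None); return np.minimum(np.abs(A@x-b),60).mean()
    best=None
    for d in((0,0),(3,-3),(-3,3)):
        s=np.array([c0[0]+d[0],c0[1]+d[1],yaw]); r=minimize(cost,s,method='Nelder-Mead',options=dict(initial_simplex=[s,s+[3,0,0],s+[0,3,0],s+[0,0,1]],xatol=.02,fatol=1e-3))
        if best is None or r.fun<best.fun: best=r
    return best.x.round(2),round(best.fun,2)
E
python3 - <<'E'
from kfit import *
from fit import fit
for n in('top','scene'):
    for t in('0','17'):
        im=np.load(n+t+'.npz')['im']; print(n,t,kfit(n,im,(571,0),-27.6))
from plan import *
plan([571,-2,150],62.4,8)
E
```

```text
top 0 (array([571.62,   0.59, -27.84]), np.float64(8.51))
top 17 (array([571.58,   0.59, -27.84]), np.float64(8.88))
scene 0 (array([569.22,  -3.04, -27.62]), np.float64(10.27))
scene 17 (array([569.22,  -3.04, -27.66]), np.float64(10.43))
now [ 490.6 -273.6  213.3] jaw yaw -12.61 joints [ 61.  24. -44. 103.  19.  60.  -3.] F [-0.7 -0.1  0. ] w 35.1 rotvec [-75.01   0.24  -0.1 ] t 58.775
world d [ 80.4 271.6 -63.3] tr [[7.8, 2.4, -35.3], [7.9, 8.1, -34.5], [7.9, 13.6, -32.7], [7.9, 18.8, -30.0], [7.9, 23.4, -26.6], [7.9, 27.4, -22.4], [7.9, 30.7, -17.6], [7.9, 33.2, -12.4]] rot each [-9.38, 0.03, -0.01]
```

```bash
python3 - <<'E'
from plan import *
plan([572.3,-1,170],62.2,15)
E
```

```text
now [ 490.6 -273.6  213.3] jaw yaw -12.61 joints [ 61.  24. -44. 103.  19.  60.  -3.] F [-0.7 -0.1  0. ] w 35.1 rotvec [-74.81   0.24  -0.1 ] t 58.775
world d [ 81.7 272.6 -43.3] tr [[2.8, 1.3, -18.9], [2.9, 3.0, -18.7], [2.9, 4.6, -18.4], [2.9, 6.2, -17.9], [2.9, 7.7, -17.3], [2.9, 9.2, -16.6], [2.9, 10.6, -15.7], [2.9, 11.9, -14.8], [2.9, 13.2, -13.7], [2.9, 14.3, -12.5], [2.9, 15.3, -11.2], [2.9, 16.2, -9.8], [2.9, 17.0, -8.3], [2.9, 17.7, -6.8], [2.9, 18.2, -5.3]] rot each [-4.99, 0.02, -0.01]
```

```bash
python3 -m creep '{"translation":[[0,1.5,-19],[0,3,-18.5],[0,4.5,-18.5],[3,6,-18],[3,7.5,-17.5],[3,9,-16.5],[3,10.5,-15.5],[3,12,-15],[3,13,-13.5],[3,14.5,-12.5],[3,15.5,-11],[3,16,-10],[3,17,-8.5],[3,17.5,-7],[3,18,-5.5],[0,0,0]],"rot":[[-5,0,0],[-5,0,0],[-5,0,0],[-5,0,0],[-5,0,0],[-5,0,0],[-5,0,0],[-5,0,0],[-5,0,0],[-5,0,0],[-5,0,0],[-5,0,0],[-5,0,0],[-5,0,0],[-5,0,0],[0,0,0]],"fingers":[40,40,40,40,40,40,40,40,40,40,40,40,40,40,40,40]}'
python3 - <<'E'
from plan import *
plan([572.3,-1,120],62.2,5)
from kfit import *
im,d=ctrl.grab_frame('scene'); save('s18.png',cv2.resize(im[140:260,220:370],None,fx=4,fy=4))
E
```

```text
t: 60.78
tcp_pos: [0.5513, 0.0096, 0.16]
eef_rot: [-166.9, 88.3, 167.9]
ft_force: [0.0, 0.0, 0.4]
grip_width: 0.464
now [551.3   9.6 160. ] jaw yaw 64.88 joints [ 41.  36. -60. 105.  34.  62.  33.] F [0.  0.  0.4] w 39.6 rotvec [ 2.67 -1.68  0.43] t 60.775
world d [ 21.  -10.6 -40. ] tr [[7.9, -0.1, 4.9], [7.9, -0.0, 4.9], [7.9, -0.0, 4.8], [8.0, 0.0, 4.8], [8.0, 0.1, 4.7]] rot each [0.53, -0.34, 0.09]
```

View pics/s18.png

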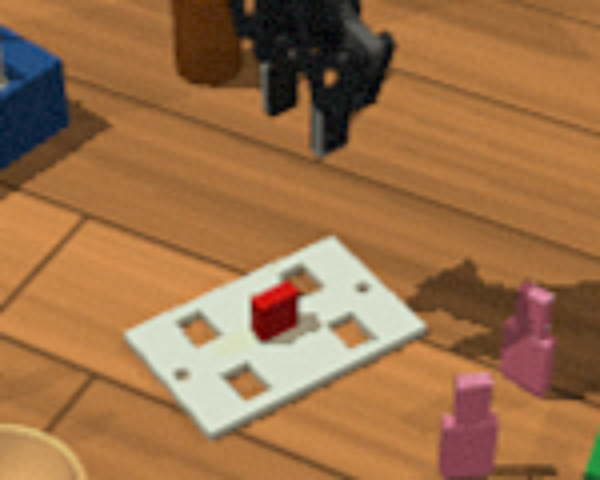

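```bash
python3 -m creep '{"translation":[[8,0,5],[8,0,5],[8,0,5],[8,0,5],[8,0,5],[0,0,0]],"rot":[[0.5,-0.3,0.1],[0.5,-0.3,0.1],[0.5,-0.3,0.1],[0.5,-0.3,0.1],[0.5,-0.3,0.1],[0,0,0]],"fingers":[40,40,40,40,40,40]}'
python3 - <<'E'
from plan import *
plan([572.3,-1,60],62.2,5)
E
```

```text
t: 61.58
tcp_pos: [0.5736, -0.0081, 0.1154]
eef_rot: [-127.2, 89.8, -155.6]
ft_force: [-0.4, -0.6, -0.2]
grip_width: 0.469
now [573.6  -8.1 115.4] jaw yaw 61.58 joints [ 39.  39. -55. 105.  39.  57.  29.] F [-0.4 -0.6 -0.2] w 40.0 rotvec [-0.62 -0.11  0.14] t 61.575
world d [ -1.3   7.1 -55.4] tr [[11.1, 1.2, -0.9], [11.1, 1.2, -0.9], [11.1, 1.1, -0.9], [11.1, 1.1, -0.9], [11.1, 1.1, -0.9]] rot each [-0.12, -0.02, 0.03]
```

```bash
python3 -m creep '{"translation":[[11,1,-1],[11,1,-1],[11,1,-1],[11,1,-1],[11,1,-1],[0,0,0]],"rot":[[-0.1,0,0],[-0.1,0,0],[-0.1,0,0],[-0.1,0,0],[-0.1,0,0],[0,0,0]],"fingers":[40,40,40,40,40,40]}'
python3 - <<'E'
from plan import *
plan([572.3,-1,14],62.2,4)
im,d=ctrl.grab_frame('scene'); save('s19.png',cv2.resize(im[140:260,220:370],None,fx=4,fy=4))
E
```

```text
t: 62.32
tcp_pos: [0.5707, -0.0001, 0.0562]
eef_rot: [-139.7, 89.8, -167.6]
ft_force: [-0.0, -0.0, -0.4]
grip_width: 0.466
now [ 5.707e+02 -1.000e-01  5.620e+01] jaw yaw 62.2 joints [ 35.  44. -51. 107.  43.  52.  25.] F [-0.  -0.  -0.4] w 39.8 rotvec [-0.   -0.17  0.14] t 62.325
world d [  1.6  -0.9 -42.2] tr [[10.6, 0.0, 0.5], [10.6, 0.0, 0.5], [10.6, 0.0, 0.5], [10.6, -0.0, 0.5]] rot each [-0.0, -0.04, 0.04]
```

View pics/s19.png

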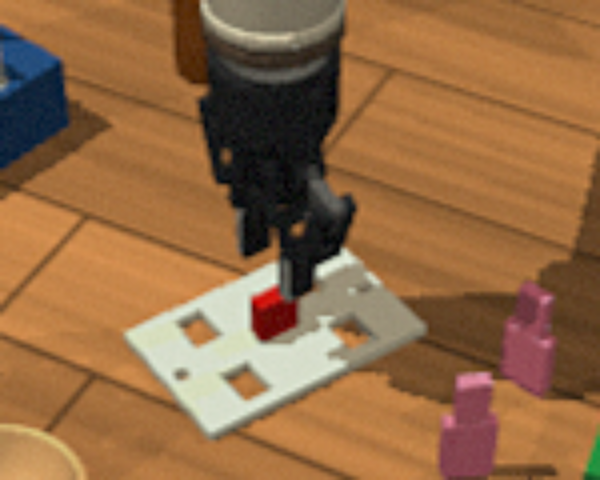

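```bash
python3 -m creep '{"translation":[[10,0,1],[10,0,0.5],[10,0,0.5],[9,0,0.5],[0,0,0]],"rot":[[0,0,0],[0,0,0],[0,0,0],[0,0,0],[0,0,0]],"fingers":[40,40,40,40,40]}'
python3 - <<'E'
from plan import *
plan([572.3,-1,14],62.2,1)
im,d=ctrl.grab_frame('scene'); save('s20.png',cv2.resize(im[140:260,220:370],None,fx=4,fy=4))
E
```

```text
t: 63.0
tcp_pos: [0.5739, -0.0018, 0.0154]
eef_rot: [-124.3, 89.9, -152.1]
ft_force: [1.0, -0.2, -0.2]
grip_width: 0.47
now [573.9  -1.8  15.4] jaw yaw 62.15 joints [ 33.  47. -48. 107.  47.  49.  23.] F [ 1.  -0.2 -0.2] w 40.1 rotvec [-0.05 -0.07  0.11] t 63.0
world d [-1.6  0.8 -1.4] tr [[1.4, -0.1, -1.8]] rot each [-0.05, -0.07, 0.11]
```

View pics/s20.png

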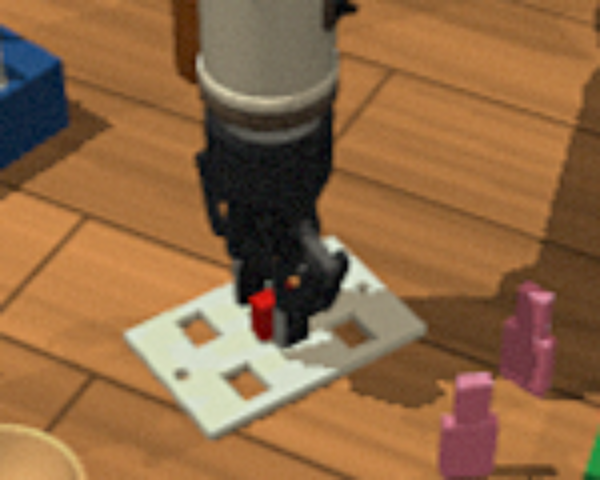

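```bash
python3 -m creep '{"translation":[[0.5,0,-1.8],[0,0,0],[0,0,0],[0,0,0],[0,0,0],[0,0,0]],"rot":[[0,0,0],[0,0,0],[0,0,0],[0,0,0],[0,0,0],[0,0,0]],"fingers":[30,18,5,5,5,5]}' 80
python3 - <<'E'
from plan import *
plan([572.3,-1,60],62.2,5)
im,d=ctrl.grab_frame('top'); save('t20.png',cv2.resize(im[150:280,200:350],None,fx=4,fy=4))
E
```

```text
t: 63.8
tcp_pos: [0.573, -0.0006, 0.0161]
eef_rot: [-57.8, 89.9, -85.6]
ft_force: [-0.1, -0.0, -0.3]
grip_width: 0.147
now [573.   -0.6  16.1] jaw yaw 62.16 joints [ 33.  47. -48. 107.  47.  49.  23.] F [-0.1 -0.  -0.3] w 12.6 rotvec [-0.04  0.03  0.05] t 63.8
world d [-0.7 -0.4 43.9] tr [[-8.8, -0.1, -0.1], [-8.8, -0.1, -0.1], [-8.8, -0.1, -0.1], [-8.8, -0.1, -0.1], [-8.8, -0.1, -0.1]] rot each [-0.01, 0.01, 0.01]
```

View pics/t20.png

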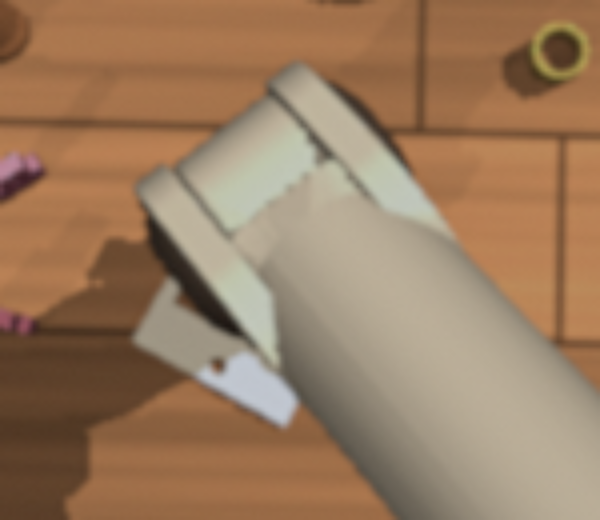

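```bash
python3 -m creep '{"translation":[[-8,0,0],[-10,0,0],[-15,0,0],[-20,0,0],[-25,0,0],[-30,0,0],[-30,0,0],[-20,0,0],[0,0,0]],"rot":[[0,0,0],[0,0,0],[0,0,0],[0,0,0],[0,0,0],[0,0,0],[0,0,0],[0,0,0],[0,0,0]],"fingers":[5,5,5,5,5,5,5,5,5]}'
python3 - <<'E'
from plan import *
plan([522.5,-309.5,175],77.3,16)
im,d=ctrl.grab_frame('scene'); save('s21.png',cv2.resize(im[100:260,180:400],None,fx=3,fy=3))
E
```

```text
t: 64.97
tcp_pos: [0.5737, 0.0002, 0.1871]
eef_rot: [2.0, 89.7, -25.7]
ft_force: [0.4, -0.1, -1.7]
grip_width: 0.147
now [5.737e+02 2.000e-01 1.871e+02] jaw yaw 62.25 joints [ 41.  35. -60. 102.  34.  63.  32.] F [ 0.4 -0.1 -1.7] w 12.5 rotvec [-15.05   0.29   0.03] t 64.975
world d [ -51.2 -309.7  -12.1] tr [[0.8, -18.6, 6.2], [0.8, -18.7, 5.9], [0.8, -18.8, 5.6], [0.8, -18.9, 5.3], [0.8, -19.0, 4.9], [0.8, -19.1, 4.6], [0.8, -19.1, 4.3], [0.8, -19.2, 4.0], [0.8, -19.3, 3.7], [0.8, -19.3, 3.4], [0.8, -19.4, 3.1], [0.8, -19.4, 2.7], [0.8, -19.5, 2.4], [0.8, -19.5, 2.1], [0.8, -19.5, 1.8], [0.8, -19.6, 1.5]] rot each [-0.94, 0.02, 0.0]
```

View pics/s21.png

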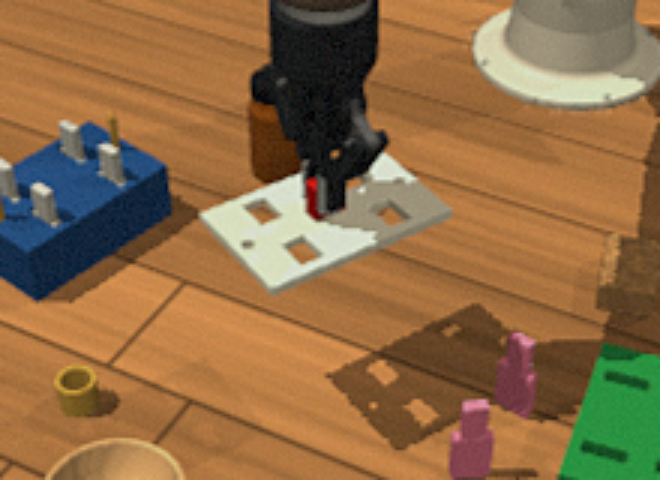

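The keeper is held level in the air. I'll carry it over the case.

```bash
python3 -m creep '{"translation":[[0,-8,3],[0,-15,5],[0,-19,5.5],[0,-19,5],[0,-19,5],[0,-19,4],[0,-19,4],[0,-19,3.5],[0,-19,3],[0,-19,3],[0,-19,2.5],[0,-19,2],[0,-19,2],[0,-19,1.5],[0,-19,1],[0,-19,1],[0,-12,0],[0,0,0]],"rot":[[-0.9,0,0],[-0.9,0,0],[-0.9,0,0],[-0.9,0,0],[-0.9,0,0],[-0.9,0,0],[-0.9,0,0],[-0.9,0,0],[-0.9,0,0],[-0.9,0,0],[-0.9,0,0],[-0.9,0,0],[-0.9,0,0],[-0.9,0,0],[-0.9,0,0],[-0.9,0,0],[0,0,0],[0,0,0]],"fingers":[5,5,5,5,5,5,5,5,5,5,5,5,5,5,5,5,5,5]}'
python3 - <<'E'
from plan import *
plan([522.5,-309.5,165],77.3,5)
E
```

```text
t: 67.28
tcp_pos: [0.4964, -0.3203, 0.1598]
eef_rot: [174.5, 87.7, 161.8]
ft_force: [0.3, -0.0, -1.3]
grip_width: 0.141
now [ 496.4 -320.3  159.8] jaw yaw 77.37 joints [ 72.  41. -61.  99.  39.  67.  77.] F [ 0.3 -0.  -1.3] w 12.0 rotvec [ 0.07 -2.26 -0.22] t 67.275
world d [26.1 10.8  5.2] tr [[-1.2, 3.2, 4.6], [-1.2, 3.2, 4.6], [-1.1, 3.2, 4.6], [-1.1, 3.2, 4.6], [-1.1, 3.2, 4.6]] rot each [0.01, -0.45, -0.04]
```

```bash
python3 -m creep '{"translation":[[-1,3,4.5],[-1,3,4.5],[-1,3,4.5],[-1,3,4.5],[-1,3,4.5],[0,0,0]],"rot":[[0,-0.4,0],[0,-0.4,0],[0,-0.5,0],[0,-0.5,0],[0,-0.4,-0.2],[0,0,0]],"fingers":[5,5,5,5,5,5]}'
python3 - <<'E'
from plan import *
plan([522.5,-309.5,145],77.3,4)
E
```

```text
t: 68.03
tcp_pos: [0.525, -0.3058, 0.1651]
eef_rot: [31.5, 89.8, 19.2]
ft_force: [-0.1, -0.2, -1.5]
grip_width: 0.145
now [ 525.  -305.8  165.1] jaw yaw 77.69 joints [ 70.  41. -61.  98.  39.  65.  75.] F [-0.1 -0.2 -1.5] w 12.4 rotvec [ 0.39  0.14 -0.09] t 68.025
world d [ -2.5  -3.7 -20.1] tr [[5.0, -1.0, -0.4], [5.0, -1.0, -0.4], [5.0, -1.0, -0.4], [5.0, -1.0, -0.4]] rot each [0.1, 0.04, -0.02]
```

```bash
python3 -m creep '{"translation":[[5,-1,-0.4],[5,-1,-0.4],[5,-1,-0.4],[5,-1,-0.4],[0,0,0]],"rot":[[0.1,0,0],[0.1,0,0],[0.1,0,0],[0.1,0,0],[0,0,0]],"fingers":[5,5,5,5,5]}'
python3 - <<'E'
from plan import *
plan([522.5,-309.5,130],77.3,4)
for n in('scene','top'):
    im,d=ctrl.grab_frame(n); np.savez(n+'22.npz',im=im,d=d); x0,y0=(140,90) if n=='scene' else (340,170)
    save(n[0]+'22.png',cv2.resize(im[y0:y0+120,x0:x0+120],None,fx=4.8,fy=4.8,interpolation=cv2.INTER_CUBIC))
E
```

```text
t: 68.65
tcp_pos: [0.5213, -0.3103, 0.1428]
eef_rot: [63.2, 89.9, 50.4]
ft_force: [-0.2, 0.4, -2.3]
grip_width: 0.15
now [ 521.3 -310.3  142.8] jaw yaw 77.18 joints [ 70.  42. -60.  99.  41.  63.  74.] F [-0.2  0.4 -2.3] w 12.8 rotvec [-0.12  0.04 -0.08] t 68.65
world d [  1.2   0.8 -12.8] tr [[3.2, 0.3, 0.2], [3.2, 0.3, 0.2], [3.2, 0.3, 0.2], [3.2, 0.3, 0.2]] rot each [-0.03, 0.01, -0.02]
```

View pics/s22.png

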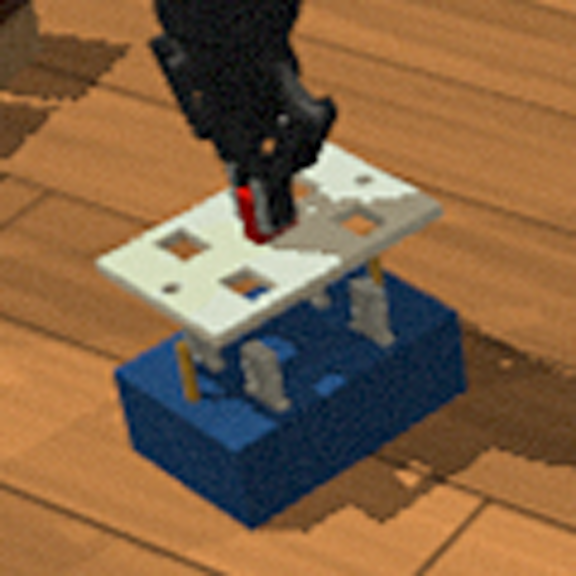

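View pics/t22.png

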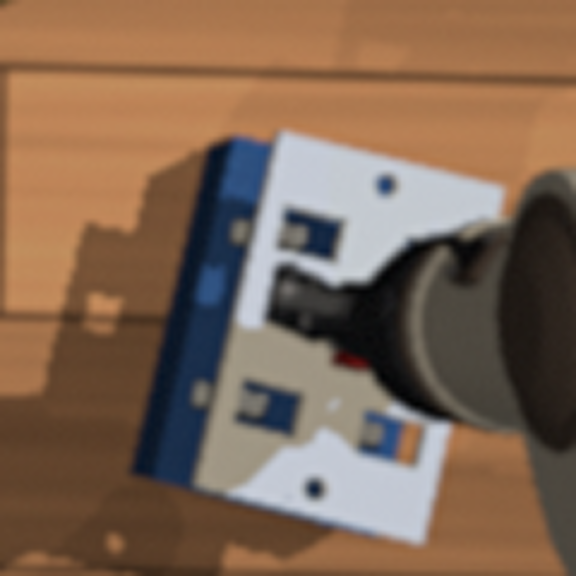

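```bash
sed -i 's/def kfit(n,im,c0,yaw,z0=0,usebar=True):/def kfit(n,im,c0,yaw,z0=0,excl=()):/; s/    def ren(p):/    for (a,b,c,e) in excl: mm[max(0,b-y0):max(0,e-y0),max(0,a-x0):max(0,c-x0)]=False\n    def ren(p):/; s/        fill(bar,5,True); fill(bt,6)/        if not excl: fill(bar,5,True); fill(bt,6)/' kfit.py
python3 - <<'E'
from kfit import *
ex={'scene':[(171,88,213,143)],'top':[(395,222,420,244),(412,202,470,257)]}
for n in('top','scene'):
    im=np.load(n+'22.npz')['im']
    for z in(124.7,126.7,): print(n,z,kfit(n,im,(521,-309) if n=='top' else (519,-313),-12.7,z,ex[n]))
E
```

```text
top 124.7 (array([ 519.59, -309.85,  -12.38]), np.float64(26.0))
top 126.7 (array([ 519.72, -309.26,  -12.39]), np.float64(25.83))
scene 124.7 (array([ 515.08, -316.53,  -11.78]), np.float64(20.58))
scene 126.7 (array([ 517.14, -314.43,  -11.8 ]), np.float64(20.19))
```

```bash
cat > holes.py <<'E'
from meas import *
def holes(n,im,guess,z,r=5):
    out=[]
    for g in guess:
        x,y=int(round(g[0])),int(round(g[1])); w=im[y-r:y+r+1,x-r:x+r+1].astype(float).sum(2)
        b=np.median(w); wt=np.clip(b-w-40,0,None); 
        vv,uu=np.mgrid[y-r:y+r+1,x-r:x+r+1]; c=np.array([(wt*uu).sum(),(wt*vv).sum()])/wt.sum()
        out.append(np.r_[c,ray_plane(n,c,z/1000)[0][:2]*1000])
    o=np.array(out); m=o[:,2:].mean(0); d=o[1,2:]-o[0,2:]
    print(n,o.round(1).tolist(),'centre',m.round(2),'dist',np.hypot(*d).round(1),'yaw',np.degrees(np.arctan2(d[1],d[0])).round(2))
E
python3 - <<'E'
from holes import *
for z in(134,):
    holes('top',np.load('top22.npz')['im'],[(340+316/4.8-.5,170+488/4.8-.5),(340+386/4.8-.5,170+184/4.8-.5)],z,4)
    holes('scene',np.load('scene22.npz')['im'],[(140+363/4.8-.5,90+181/4.8-.5),(140+170/4.8-.5,90+289/4.8-.5)],z,3)
for n,g in(('top',[(416.5,0)]),):pass
E
```

```text
top [[405.1, 271.4, 451.5, -293.6], [420.0, 208.1, 588.1, -324.9]] centre [ 519.81 -309.23] dist 140.2 yaw -12.89
scene [[216.0, 126.2, 443.8, -299.9], [174.5, 150.5, 588.9, -328.9]] centre [ 516.35 -314.44] dist 148.0 yaw -11.3
```

Both cameras agree that the keeper must shift by about (+1.9, +1.2) mm. I'll apply that and lower it to just above the pins.

```bash
python3 -m creep '{"translation":[[4,0.5,0.5],[4,0.5,0.5],[4,0.5,0.5],[0,0,0]],"rot":[[0,0,0],[0,0,0],[0,0,0],[0,0,0]],"fingers":[5,5,5,5]}'
python3 - <<'E'
from plan import *
plan([523.1,-309.2,124],77.3,1)
E
```

```text
t: 69.25
tcp_pos: [0.5241, -0.3089, 0.1308]
eef_rot: [28.3, 89.9, 15.5]
ft_force: [-0.7, 0.3, -1.6]
grip_width: 0.144
now [ 524.1 -308.9  130.8] jaw yaw 77.21 joints [ 69.  43. -59.  99.  41.  62.  73.] F [-0.7  0.3 -1.6] w 12.3 rotvec [-0.09  0.13 -0.07] t 69.25
world d [-1.  -0.3 -6.8] tr [[6.8, -0.5, -0.9]] rot each [-0.09, 0.13, -0.07]
```

```bash
python3 -m creep '{"translation":[[3,-0.5,-0.9],[3,0,0],[0,0,0]],"rot":[[-0.1,0.1,-0.1],[0,0,0],[0,0,0]],"fingers":[5,5,5]}'
python3 - <<'E'
from plan import *
plan([523.1,-309.2,122],77.3,1)
from holes import *
p,_,_=cur(); z=p[2]-16.1+8
for n in('scene','top'):
    im,d=ctrl.grab_frame(n); np.savez(n+'23.npz',im=im,d=d); x0,y0=(140,90) if n=='scene' else (340,170)
    save(n[0]+'23.png',cv2.resize(im[y0:y0+120,x0:x0+120],None,fx=4.8,fy=4.8,interpolation=cv2.INTER_CUBIC))
    if n=='top': holes(n,im,[(405.1,271.4),(420,208)],z,4)
E
```

```text
t: 69.62
tcp_pos: [0.5231, -0.3092, 0.1245]
eef_rot: [-64.8, 90.0, -77.5]
ft_force: [0.5, -0.2, -2.3]
grip_width: 0.147
now [ 523.1 -309.2  124.5] jaw yaw 77.32 joints [ 69.  44. -59. 100.  42.  62.  73.] F [ 0.5 -0.2 -2.3] w 12.6 rotvec [0.02 0.02 0.04] t 69.625
world d [ 0.  -0.  -2.5] tr [[2.5, 0.0, 0.0]] rot each [0.02, 0.02, 0.04]
top [[402.5, 270.3, 452.9, -292.7], [417.4, 207.8, 590.0, -324.2]] centre [ 521.46 -308.45] dist 140.7 yaw -12.95
```

View pics/s23.png

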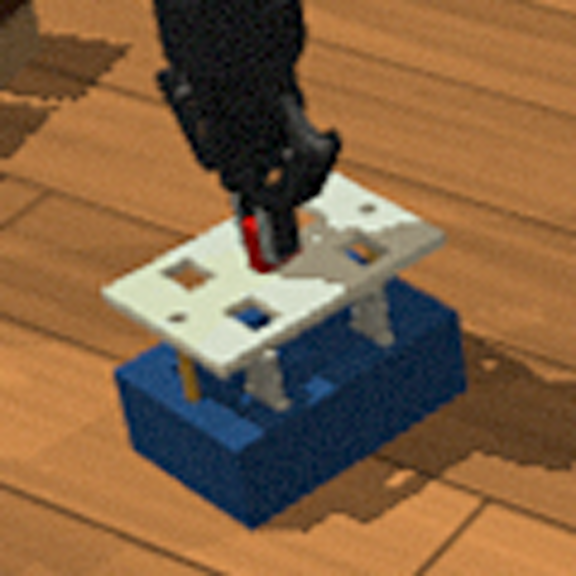

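View pics/t23.png

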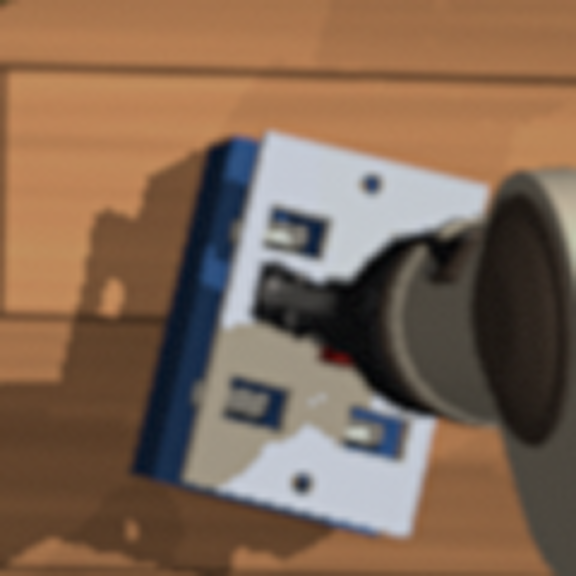

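The hole centres read (521.5, -308.4) against the case at (521.5, -308.1), so they're aligned. I'll lower it slowly with force checks.

```bash
python3 -m creep '{"translation":[[3,0.2,0],[3,0,0],[2,0,0],[0,0,0]],"rot":[[0,0,0],[0,0,0],[0,0,0],[0,0,0]],"fingers":[5,5,5,5]}'
python3 - <<'E'
from plan import *
plan([523.1,-309.0,110],77.3,1)
print(ctrl.observe()['wrist_torque'].round(2))
E
```

```text
t: 70.22
tcp_pos: [0.5233, -0.3091, 0.1163]
eef_rot: [-44.2, 89.9, -56.9]
ft_force: [-0.1, -0.5, -1.5]
grip_width: 0.147
now [ 523.3 -309.1  116.3] jaw yaw 77.31 joints [ 68.  44. -58. 100.  43.  61.  73.] F [-0.1 -0.5 -1.5] w 12.6 rotvec [0.01 0.05 0.05] t 70.225
world d [-0.2  0.1 -6.3] tr [[6.3, 0.1, -0.3]] rot each [0.01, 0.05, 0.05]
[0.07 0.01 0.04]
```

```bash
python3 -m creep '{"translation":[[2,0,-0.2],[2,0,0],[2,0,0],[0,0,0]],"rot":[[0,0,0],[0,0,0],[0,0,0],[0,0,0]],"fingers":[5,5,5,5]}'
python3 - <<'E'
from plan import *
plan([523.1,-309.0,105],77.3,1)
print(ctrl.observe()['wrist_torque'].round(2))
E
```

```text
t: 70.72
tcp_pos: [0.5232, -0.3091, 0.1099]
eef_rot: [-41.8, 89.9, -54.5]
ft_force: [-0.2, 0.6, -1.8]
grip_width: 0.144
now [ 523.2 -309.1  109.9] jaw yaw 77.31 joints [ 68.  44. -58. 100.  43.  60.  72.] F [-0.2  0.6 -1.8] w 12.3 rotvec [0.01 0.06 0.05] t 70.725
world d [-0.1  0.1 -4.9] tr [[4.9, 0.1, -0.1]] rot each [0.01, 0.06, 0.05]
[ 0.01  0.03 -0.02]
```

```bash
python3 -m creep '{"translation":[[2,0,0],[2,0,0],[3,0,0],[3,0,0],[0,0,0]],"rot":[[0,0,0],[0,0,0],[0,0,0],[0,0,0],[0,0,0]],"fingers":[5,5,5,5,5]}'
python3 - <<'E'
from plan import *
plan([523.1,-309.0,78],77.3,1)
print(ctrl.observe()['wrist_torque'].round(2))
for n in('scene','top'):
    im,d=ctrl.grab_frame(n); x0,y0=(140,90) if n=='scene' else (340,170)
    save(n[0]+'24.png',cv2.resize(im[y0:y0+120,x0:x0+120],None,fx=4.8,fy=4.8,interpolation=cv2.INTER_CUBIC))
E
```

```text
t: 71.35
tcp_pos: [0.5231, -0.3092, 0.0991]
eef_rot: [-44.8, 89.9, -57.5]
ft_force: [-0.5, 0.2, -1.1]
grip_width: 0.145
now [ 523.1 -309.2   99.1] jaw yaw 77.31 joints [ 68.  45. -57. 100.  44.  60.  72.] F [-0.5  0.2 -1.1] w 12.4 rotvec [0.01 0.05 0.05] t 71.35
world d [ -0.    0.2 -21.1] tr [[21.1, 0.2, -0.1]] rot each [0.01, 0.05, 0.05]
[ 0.04  0.01 -0.01]
```

View pics/s24.png

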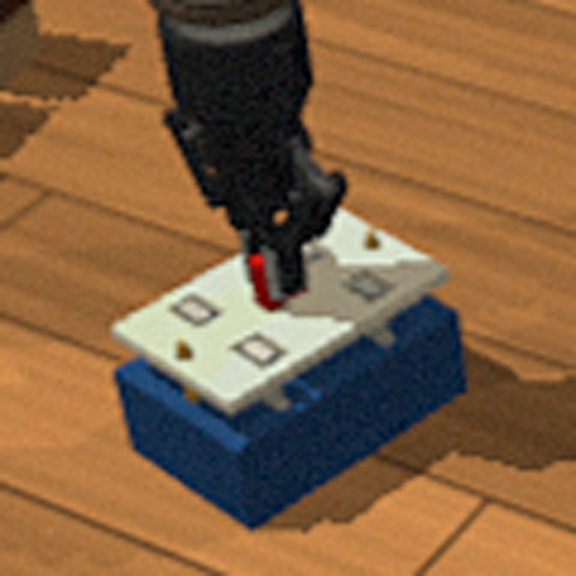

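View pics/t24.png

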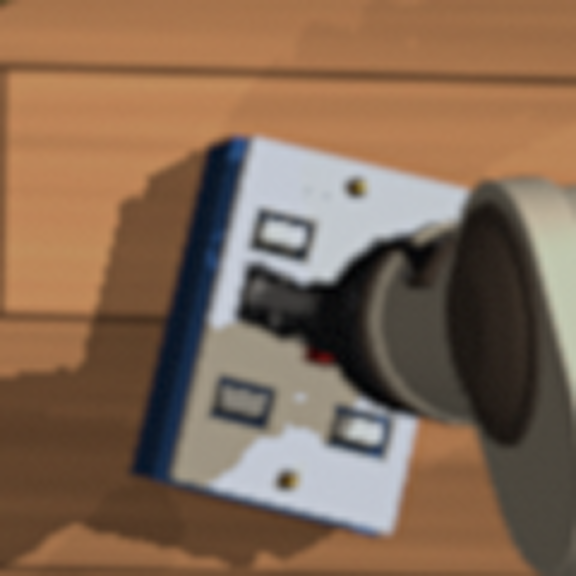

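Both pins have come through their holes, at scene crop (183,350) and (372,238), and the tangs sit centred in the windows. I'll lower the rest of the way to TCP ≈ 76.

```bash
python3 -m creep '{"translation":[[4,0,0],[4,0,0],[4,0,0],[4,0,0],[2,0,0],[0,0,0]],"rot":[[0,0,0],[0,0,0],[0,0,0],[0,0,0],[0,0,0],[0,0,0]],"fingers":[5,5,5,5,5,5]}'
python3 - <<'E'
from plan import *
plan([523.1,-309.0,76],77.3,1)
E
```

```text
t: 72.2
tcp_pos: [0.5233, -0.3092, 0.08]
eef_rot: [-36.4, 89.9, -49.1]
ft_force: [0.9, -0.5, -1.7]
grip_width: 0.151
now [ 523.3 -309.2   80. ] jaw yaw 77.31 joints [ 67.  46. -56. 101.  45.  58.  71.] F [ 0.9 -0.5 -1.7] w 12.9 rotvec [0.01 0.07 0.05] t 72.2
world d [-0.2  0.2 -4. ] tr [[4.0, 0.2, -0.3]] rot each [0.01, 0.07, 0.05]
```

```bash
python3 -m creep '{"translation":[[2,0,-0.2],[1,0,0],[1,0,0],[0,0,0]],"rot":[[0,0,0],[0,0,0],[0,0,0],[0,0,0]],"fingers":[5,5,5,5]}'; python3 -m creep '{"translation":[[1,0,0],[0.5,0,0],[0,0,0]],"rot":[[0,0,0],[0,0,0],[0,0,0]],"fingers":[5,5,5]}'
```

```text
t: 72.7
tcp_pos: [0.5234, -0.3093, 0.0762]
eef_rot: [-31.6, 89.9, -44.3]
ft_force: [-0.5, -0.4, -0.9]
grip_width: 0.142
t: 73.08
tcp_pos: [0.5235, -0.3093, 0.0761]
eef_rot: [-52.6, 89.8, -65.3]
ft_force: [0.5, 0.7, -0.8]
grip_width: 0.147
```

```bash
python3 -m creep '{"translation":[[3,0,0]],"rot":[[0,0,0]],"fingers":[5]}'; python3 -m creep '{"translation":[[0,0,0],[0,0,0],[0,0,0],[0,0,0]],"rot":[[0,0,0],[0,0,0],[0,0,0],[0,0,0]],"fingers":[14,20,34,34]}'
```

```text
t: 73.2
tcp_pos: [0.5235, -0.3093, 0.076]
eef_rot: [-77.2, 89.8, -89.9]
ft_force: [-16.2, 3.0, 40.6]
grip_width: 0.152
t: 73.7
tcp_pos: [0.5242, -0.3096, 0.0761]
eef_rot: [-58.6, 89.7, -71.3]
ft_force: [-0.7, -0.2, 0.5]
grip_width: 0.401
```

The keeper is firmly seated. I'll retract.

```bash
python3 -m creep '{"translation":[[-5,0,0],[-8,0,0],[-15,0,0],[-20,0,0],[-30,0,0],[-35,0,0],[0,0,0]],"rot":[[0,0,0],[0,0,0],[0,0,0],[0,0,0],[0,0,0],[0,0,0],[0,0,0]],"fingers":[34,34,34,34,34,34,34]}'; python3 -m creep '{"translation":[[-20,0,-20],[-10,0,-30],[0,0,-30],[0,0,-30],[0,0,0]],"rot":[[0,0,0],[0,0,0],[0,0,0],[0,0,0],[0,0,0]],"fingers":[34,34,34,34,34]}'
python3 - <<'E'
from h import *
from kfit import kfit
for n in('scene','top'):
    im,d=ctrl.grab_frame(n); save(n[0]+'25.png',im); x0,y0=(140,90) if n=='scene' else (340,170)
    save(n[0]+'25c.png',cv2.resize(im[y0:y0+120,x0:x0+120],None,fx=4.8,fy=4.8,interpolation=cv2.INTER_CUBIC))
    print(n,kfit(n,im,(521,-309) if n=='top' else (519,-313),-12.7,60)); W=world(n,d)
    S=cv2.cvtColor(im,cv2.COLOR_RGB2HSV); m=(S[...,1]<40)&(S[...,2]>140)&(abs(W[...,0]-.522)<.1)&(abs(W[...,1]+.309)<.09)&(W[...,2]>.05)&(W[...,2]<.08)
    P=W[m]; A=np.c_[P[:,:2]-[.522,-.309],np.ones(len(P))]; c,*_=np.linalg.lstsq(A,P[:,2],rcond=None); print('plate z,slopes',c.round(4),m.sum())
E
```

```text
t: 74.58
tcp_pos: [0.5255, -0.3087, 0.1987]
eef_rot: [-37.5, 89.5, -50.2]
ft_force: [0.2, -0.1, 0.5]
grip_width: 0.394
t: 75.2
tcp_pos: [0.4143, -0.2832, 0.2302]
eef_rot: [-53.8, 89.5, -66.4]
ft_force: [-0.3, -0.4, -0.8]
grip_width: 0.397
scene (array([ 518.78, -312.66,  -12.58]), np.float64(24.84))
plate z,slopes [-0.0035 -0.0046  0.0702] 763
top (array([ 522.07, -308.2 ,  -12.7 ]), np.float64(18.57))
plate z,slopes [0.0003 0.0021 0.0686] 2643
```

View pics/s25c.png

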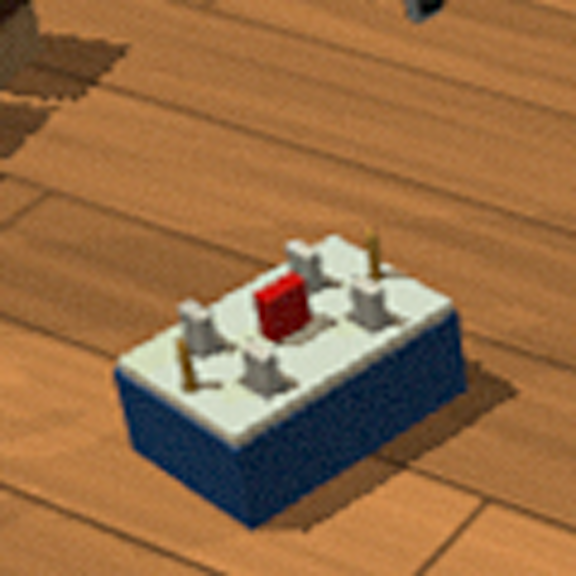

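View pics/t25.png

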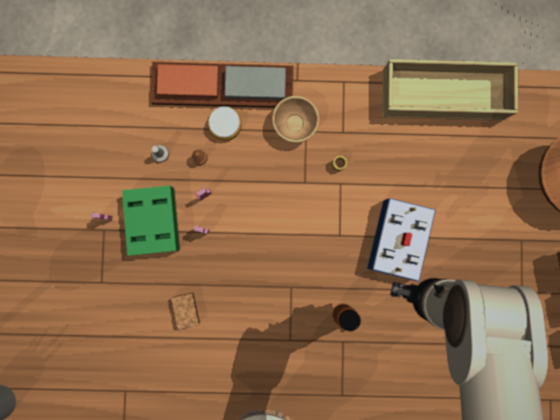

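The keeper lies flush: its top is at z ≈ 68.6 mm (68 expected) with slopes near zero. Both pins and all four tangs come through it. The bystanders are where they were, and the arm is clear, so I'm handing in.

```bash
python3 - <<'E'
from plant import ctrl
print(ctrl.job_done())
E
```

```text
the job is handed in; nothing more can be done
None
```

The job is done and handed in at about 75 s of the 210 s allowed; no verdict is reported. All four blades were there. I moved each from the green block into the blue case, edge down and fully home. I then lowered the keeper plate over the two brass pins.

- **Blades:** each blade's final gripper height matched its seated height in the green block to within about 0.1 mm. All four tangs show through the keeper's windows.
- **Keeper:** the last pictures show both pins through their holes. The top camera puts the plate at about 68.6 mm (68 mm expected) with no measurable tilt. The scene camera read about 70 mm, within its error.
- **Surroundings:** nothing toppled or fell, and the three pink look-alikes and the other bench items stayed in place. The keeper was not knocked aside at any point I saw.
- **Camera disagreement:** the two cameras disagreed with each other by about 2 mm in x and 3 to 5 mm in y. I therefore set the first blade and the keeper by their positions relative to the case in each view, and placed the other three blades from that result.
- **Peak force:** the final seating press on the keeper briefly read 40.6 N vertically at the wrist (about 44 N in all). That is well under the 120 N wrist limit. It is near the 40 N body-pressing figure, but only the fingers gripping the bar were in contact.

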